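# Hang and lock the quench basket

### The arm

A 7-joint arm with a two-finger parallel gripper is mounted at the origin on the work surface. World frame = base frame: x ahead of the robot, y to its left, z up, the work surface at z = 0. Lengths are in m, angles in rad, forces in N, time in s.
With the tool pointing down it reaches from about 0.425 to 0.875 m from the base axis. Payload 9.9 kg.
Tool frame: the origin (TCP) lies between the finger pads; the fingertips stand 8 mm ahead of it and the grasp point (between the pads) lies 11 mm behind it; x points along the fingers, z is the direction in which the jaws open and shut, and the axes are right-handed (so a half turn about x gives the same grasp; the last joint's range is limited). The gripper opens to 85 mm and grips with 20 to 120 N. Pads are 22 mm wide; open, the fingers measure 114 mm over their backs; the gripper's body (76 mm by 85 mm) begins 54 mm behind the grasp point. The pads swing forward as they close: fully open they stand 13 mm farther back than shut.
Start: joints at [-0.084, 0.576, 0.025, 1.437, -0.015, 1.129, -0.057], TCP at [0.675, 0, 0.239] pointing down, gripper open.
Joint ranges: [-2.76, 2.76], [-0.34, 2.15], [-1.52, 1.57], [0.19, 2.46], [-1.09, 4.23], [0.17, 1.99], [-2.82, 2.82]. Speed limits (rad/s): [2.22, 2.22, 3.01, 3.01, 3.14, 3.14, 3.14].

### API

Orientations are given as a unit quaternion [w, x, y, z].
In Python, from rig import manip gives the robot as it stands. The module is installed in compiled form; this text tells all that it offers.
- The arm moves only by the tool apply_moves, never from a script. Its argument "rows" is text: rows parted by semicolons, each of 6 numbers parted by spaces: the shift along the tool's x, y, z in cm, then the turn, a rotation vector about the tool's x, y, z in degrees. A call has 1 to 10 rows; each row shifts and turns the pose as measured when the row begins, along the tool's axes as they then stand; what a row does not reach is not made up. A row lasts 1/10 s, in which the tool goes at most 50 mm and 8.59 degrees, less where a joint would pass 70% of its speed; a pose out of reach is approached as far as the arm can. A call with a gripper value outside its range is refused whole. "fingers" is the opening, from 0 (shut) to 1 (fully open), set as the call begins (left out, the last holds). The fingers move at their own pace and stop on an object; the grip force is fixed at half the most. Time passes only in rows, so rows that do not move let the fingers close. It gives the time, the measured TCP pose, the force and the opening at its end, in the units of the state.
- manip.get_obs(): the state, without advancing time (a new reading comes with each control period).
- manip.camera(name): name is "scene" or "side" or "wrist"; returns a dict with "pixels" (420x560x3 uint8, red, green, blue), "K" (3x3 intrinsics, pixels), "origin" and "rotation" of the camera in the world; the wrist camera has in their place "T_tool_cam" (4x4, takes a point from camera to tool coordinates, whose origin is the TCP and whose axes are the tool frame's). Camera axes: x right, y down, z forward; pixel columns grow to the right and rows downward; lengths in m; the calibration is good to about 2 mm. A picture is of the moment at which its call begins: read the wrist's pose just before it. There is no depth.
- manip.job_done(): hands the job in, once; it reports no verdict.
The state is a dict: "time_s": time; "joint_pos": joint angles; "qvel": joint speeds; "joint_efforts": joint torques, N m; "tool_pos": TCP position; "orientation": TCP orientation; "wrist_force": force on the tool from outside, world axes, zero at the start; "wrist_torque": the same for the moment, N m; "gripper_width": opening from 0.0 (shut) to 1.0 (fully open).
Only numpy, scipy, OpenCV 4.12 (cv2) and the standard library are available. Lean on these libraries where they do the work, as an engineer would, in place of code of your own. Each camera call takes 0.05 s, during which the arm holds its last target.

### The job

Get the small quench tank ready: lift the lid off by its knob and lay it gently, knob up, on the square drip plate. Then take the basket with the two side lugs by its handle, hang it in the tank's collar through the two gaps, twist it clockwise (seen from above) until the lugs drop into the locking notches, and let go. Leave the other things on the bench where they are.

Things in the scene. Friction and masses are not known exactly. Their poses are not given: they have to be found in the camera images.
- tank: Round dark steel quench tank, 160 mm across, 130 mm tall, fixed on the bench, empty; origin under its centre, on the bench. In its mouth is a bright steel bayonet collar of 106 mm bore, hidden by the lid at first: two entry gaps and two locking notches, each pair opposite one another. The notches lie on the tank's +x and -x axes, the gaps 55 degrees (0.96 rad) counter-clockwise of them, seen from above.
- gap (a point): A point on the shelf in one entry gap, 64 mm from the tank's axis, 114 mm above the bench; the other gap is opposite. Each gap is about 33 mm wide, open from the top and out to 74 mm from the axis. A lug lowered in lands on the shelf; it can then turn clockwise only, 55 degrees along the shelf under a lip (its underside 125 mm, its top 129 mm above the bench), to the notch.
- notch (a point): A point on the floor of one locking notch, 64 mm from the tank's axis, 107 mm above the bench, 7 mm below the shelf; the other notch is opposite. Each is about 30 mm wide, under the lip; a stop ends the twist about 5 degrees past its middle. A lug centred over it drops in when lowered or let go.
- lid_knob (a point): Grip point of the lid: on the axis of its upright wooden knob (28 mm diameter), 30 mm above the lid's underside; the knob's top is 44 mm above the underside. The lid is a loose flat steel disc, 156 mm across, 5 mm thick, about 0.45 kg, lying on the tank's rim at first (underside 130 mm above the bench). z axis up when knob up.
- plate_top (a point): Centre of the top face of the drip plate: a bright square sheet, 180 x 180 mm, 4 mm thick, fixed on the bench. The lid goes here.
- basket_grip (a point): Centre of the handle bar of the loose perforated basket (about 0.35 kg), 100 mm above its underside. The bar is 98 mm long along the basket's x, 14 mm wide along y, 16 mm high. The pan below is 100 mm across, 60 mm high, bottom edge bevelled to 88 mm. This point is 168 mm above the bench with the lugs on the shelf, 161 mm with them in the notches. z axis up when upright.
- lug (a point): Tip of one of the basket's two lugs, at its underside: 64 mm from the basket's axis along its +x, 54 mm below the bar's centre. The other lug is opposite, so the basket is the same after half a turn. Each lug is 20 mm wide and 6 mm thick, in line with the handle bar.
- plain_pot: Bystander: plain pot with a similar handle but no lugs, 76 mm across and 95 mm tall with its handle; origin under its centre. Leave alone.
- hammer: Bystander: hand hammer, 240 mm long, lying; origin under its middle, handle along its -x. Leave alone.
- mug: Bystander: blue enamel mug, 80 mm across, 85 mm tall; origin under its centre, handle at its +y. Leave alone.
- chisel: Bystander: cold chisel lying along its x axis, 165 mm long, 18 mm thick; origin under its middle. Leave alone.
- drift: Bystander: standing tapered steel drift, 32 mm across the foot, 100 mm tall; origin under its centre. Leave alone.
- tongs: Bystander: smith's tongs lying along x, 320 mm long (220 mm of reins towards -x), 20 mm high; origin under the rivet. Leave alone.
- file: Bystander: file with wooden handle lying along x, 300 mm long, handle towards -x, 22 mm high; origin under its middle. Leave alone.
Mind the look-alikes: they are no part of the job. What is shaped like the part that bears basket_grip but red is not meant.

How it is judged:
By the outcome, as a careful person would: the job done as asked, in the order asked, and still so for the second after the job is handed in, with the robot touching nothing.
It also fails if it takes over 64 s, if anything falls off the work surface, if the arm or the gripper's body presses on something with over 40 N, if the wrist force passes 120 N, or if a joint passes its speed limit or range.

## Working session

There is one attempt and no reset: what is moved stays moved. The work goes in short steps, Python scripts to look and compute and a tool call to move; the robot and the scene stay as the last step left them, time stands still between calls to the robot, and variables do not carry over. Pictures are saved under pics/ and viewed, and the job is handed in when it is done.

Besides the shell and the picture viewer there is one more tool, called after ">>>" as a command line: name --argument value ..., lists and objects as JSON in quotes. apply_moves: Moves the arm, as the interface text tells. Its arguments: {"type":"object","properties":{"rows":{"type":"string"},"fingers":{"type":"number"}},"required":["rows"]}

```bash
mkdir -p pics; cat > h.py <<'E'
import numpy as np, cv2
from rig import manip
from scipy.spatial.transform import Rotation as R
def pose():
    o=manip.get_obs(); q=o['orientation']; return np.array(o['tool_pos']),R.from_quat([q[1],q[2],q[3],q[0]]).as_matrix(),o
def cam(n):
    p,Rt,o=pose(); c=manip.camera(n); c=dict(c)
    if n=='wrist':
        T=np.array(c['T_tool_cam']); c['rotation']=Rt@T[:3,:3]; c['origin']=Rt@T[:3,3]+p
    c['rotation']=np.array(c['rotation']);c['origin']=np.array(c['origin']);c['K']=np.array(c['K'])
    return c
def save(c,f): cv2.imwrite('pics/'+f+'.png',c['pixels'][:,:,::-1]); np.savez('pics/'+f+'.npz',**{k:c[k] for k in('pixels','K','origin','rotation')})
def load(f): return dict(np.load('pics/'+f+'.npz'))
def ray(c,u,v):
    d=c['rotation']@np.linalg.inv(c['K'])@np.array([u,v,1.]); return c['origin'],d/np.linalg.norm(d)
def onz(c,u,v,z):
    o,d=ray(c,u,v); return o+d*(z-o[2])/d[2]
def proj(c,P):
    q=c['K']@(c['rotation'].T@(np.array(P)-c['origin'])); return q[:2]/q[2]
def tri(*obs):
    A=np.zeros((3,3));b=np.zeros(3)
    for c,u,v in obs:
        o,d=ray(c,u,v);M=np.eye(3)-np.outer(d,d);A+=M;b+=M@o
    X=np.linalg.solve(A,b); return X,[np.linalg.norm(np.cross(X-ray(c,u,v)[0],ray(c,u,v)[1])) for c,u,v in obs]
E
python3 - <<'E'
from h import *
np.set_printoptions(precision=4,suppress=True)
for n in('scene','side','wrist'):
    c=cam(n);save(c,n+'0');print(n,c['K'].ravel(),c['origin'],c['rotation'].ravel())
p,Rt,o=pose();print(p,Rt,o)
E
```

```text
scene [402.069    0.     284.0746   0.     402.069  204.022    0.       0.
   1.    ] [ 1.333  -0.966   0.8818] [-0.4575  0.8296  0.2737 -0.1661]
side [544.91     0.     273.8765   0.     544.91   204.3862   0.       0.
   1.    ] [ 0.3213 -1.4028  1.0141] [-0.4742  0.8755 -0.0831  0.0418]
wrist [376.6716   0.     283.1691   0.     376.6716 214.5276   0.       0.
   1.    ] [0.6745 0.0837 0.3718] [ 1.      0.0016 -0.0003  0.0014 -0.9453 -0.3263 -0.0008  0.3263 -0.9453]
[0.6747 0.     0.2386] [[-0.0013  0.      1.    ]
 [-0.0001  1.     -0.    ]
 [-1.     -0.0001 -0.0013]] {'time_s': 0.15, 'joint_pos': array([-0.0838,  0.5764,  0.0249,  1.4377, -0.015 ,  1.129 , -0.0565]), 'qvel': array([-0.0002, -0.0038,  0.0009, -0.0031,  0.0013, -0.0006, -0.0012]), 'joint_efforts': array([  0.0035, -76.6263,   2.2534, -28.6182,   0.0158,   0.0099,
        -0.    ]), 'tool_pos': array([0.6747, 0.    , 0.2386]), 'orientation': array([ 0.7067, -0.    ,  0.7076, -0.    ]), 'wrist_force': array([ 0.7296, -0.047 ,  0.3125]), 'wrist_torque': array([-0.0163, -0.0078, -0.0102]), 'gripper_width': 0.9992688591498501}
```

```bash
sed -i "s/^    return c$/    if c['rotation'].size==4:\n        q=c['rotation']; c['rotation']=R.from_quat([q[1],q[2],q[3],q[0]]).as_matrix()\n    return c/" h.py
python3 - <<'E'
from h import *
for n in('scene','side','wrist'):
    c=cam(n);save(c,n+'1');print(c['rotation'])
E
```

```text
[[ 0.795011    0.30211188 -0.52600944]
 [ 0.60607489 -0.43151451  0.66818296]
 [-0.02511469 -0.85001391 -0.5261612 ]]
[[ 0.98270749 -0.10576153  0.15198842]
 [-0.18508204 -0.5365174   0.82334301]
 [-0.00553359 -0.83723568 -0.54681423]]
[[ 9.99999035e-01  1.35417369e-03  3.11383489e-04]
 [ 1.38167343e-03 -9.45296945e-01 -3.26208179e-01]
 [-1.47392673e-04  3.26208294e-01 -9.45297904e-01]]
```

View pics/scene0.png

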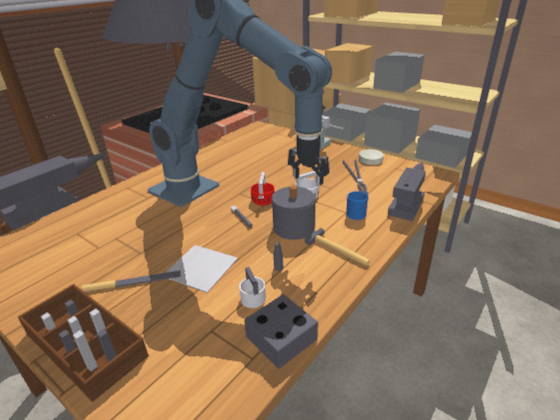

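View pics/side0.png

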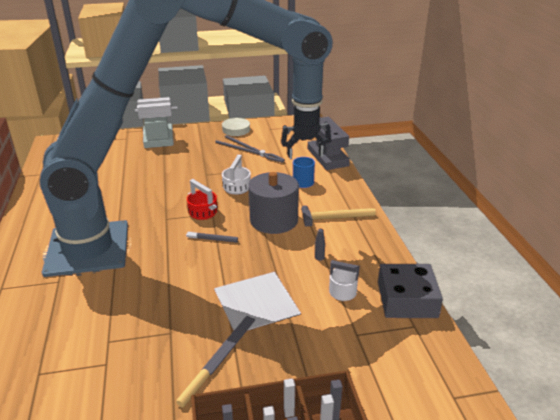

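View pics/wrist0.png

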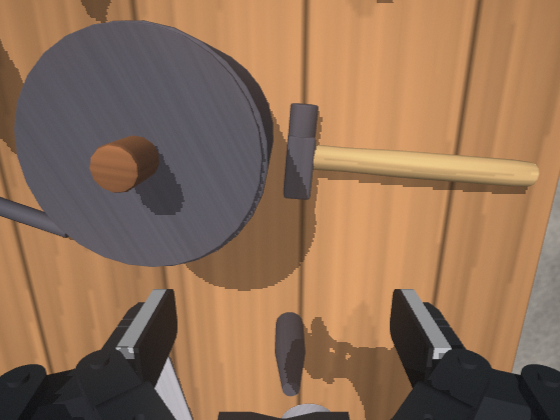

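```bash
python3 - <<'E'
from h import *
def crop(n,x0,y0,w,h,s,f):
    a=load(n)['pixels'][y0:y0+h,x0:x0+w,::-1]; cv2.imwrite('pics/'+f+'.png',cv2.resize(a,None,fx=s,fy=s,interpolation=cv2.INTER_CUBIC))
A=[('scene1',160,160,160,140),('side1',180,140,160,140)]
ims=[cv2.resize(load(n)['pixels'][y:y+h,x:x+w,::-1],None,fx=4,fy=4,interpolation=cv2.INTER_CUBIC) for n,x,y,w,h in A]
for i,im in enumerate(ims): cv2.imwrite(f'pics/crop{i}.png',im)
E
```

```text
(no output)
```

View pics/crop0.png

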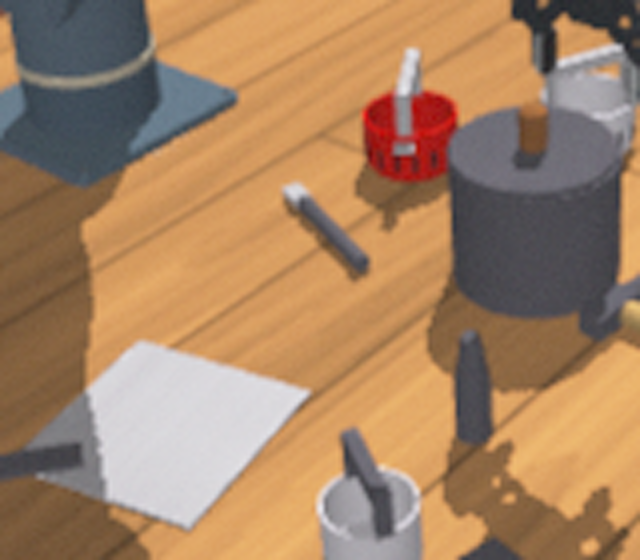

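View pics/crop1.png

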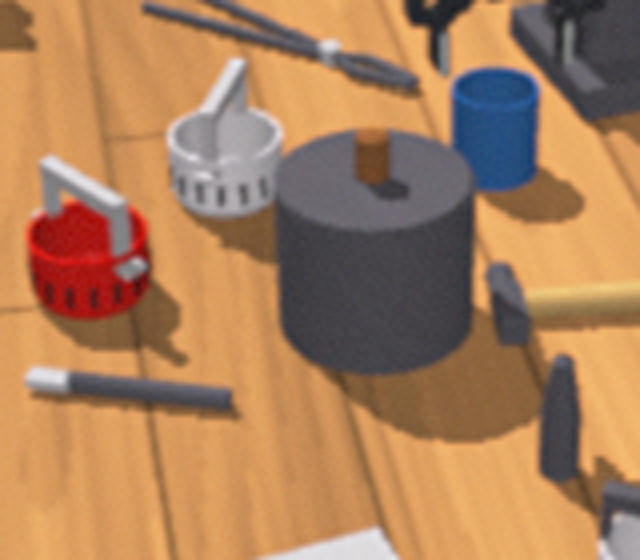

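```bash
python3 - <<'E'
from h import *
np.set_printoptions(precision=4,suppress=True)
s,d,w=load('scene1'),load('side1'),load('wrist1')
print('knobtop',tri((s,293.2,187.2),(d,273.2,174)), tri((s,293.2,187.2),(d,273.2,174),(w,113,169)))
# lid disc via wrist contour: sample ellipse
g=cv2.cvtColor(w['pixels'],cv2.COLOR_RGB2HSV)
px=w['pixels'].astype(int)
m=((px[:,:,0]-px[:,:,2])<25).astype(np.uint8); m[280:]=0; m[:,270:]=0
m=cv2.morphologyEx(m,cv2.MORPH_OPEN,np.ones((15,15)))
cs,_=cv2.findContours(m,0,1);c=max(cs,key=cv2.contourArea);print(cv2.boundingRect(c),cv2.fitEllipse(cv2.convexHull(c)))
h=cv2.convexHull(c)[:,0,:]
pts=np.array([onz(w,u,v,.135)[:2] for u,v in c[:,0,:] if u<200])
A=np.c_[2*pts,np.ones(len(pts))];x=np.linalg.lstsq(A,(pts**2).sum(1),rcond=None)[0];print('lid',x[:2],np.sqrt(x[2]+x[:2]@x[:2]))
P=[(28,342),(140,340),(310,394),(190,528)]
P=[(0,0)]
for u,v in [(140,340),(310,394),(190,528)]: print(onz(s,160+u/4,160+v/4,.004))
for u,v in [(215,290),(276,274),(299,314),(234,329)]: print(onz(d,u,v,.004))
# basket handle ends: white  scene/side
E
python3 - <<'E'
import sys; sys.path.insert(0,'.')
import os; os.chdir('.')
from h import *
a=load('scene1')['pixels'][165:215,270:340,::-1];b=load('side1')['pixels'][145:200,210:270,::-1]
a=cv2.resize(a,(560,400),interpolation=2);b=cv2.resize(b,(480,440),interpolation=2)
cv2.imwrite('pics/c3.png',a);cv2.imwrite('pics/c4.png',b)
E
```

```text
knobtop (array([0.5852, 0.0384, 0.1732]), [np.float64(0.0031349947286980636), np.float64(0.0031349947286979244)]) (array([0.5842, 0.0401, 0.1725]), [np.float64(0.002787001065181384), np.float64(0.003689576996801585), np.float64(0.0012532111177945616)])
(15, 21, 255, 245) ((141.6021728515625, 142.55178833007812), (245.3993682861328, 265.1116638183594), 111.01872253417969)
lid [0.5824 0.0401] 0.0773987638683498
[ 0.3626 -0.2578  0.004 ]
[ 0.5395 -0.2242  0.004 ]
[ 0.5745 -0.3973  0.004 ]
[ 0.3648 -0.2716  0.004 ]
[ 0.5411 -0.2378  0.004 ]
[ 0.5698 -0.4049  0.004 ]
[ 0.3978 -0.4251  0.004 ]
```

View pics/c3.png

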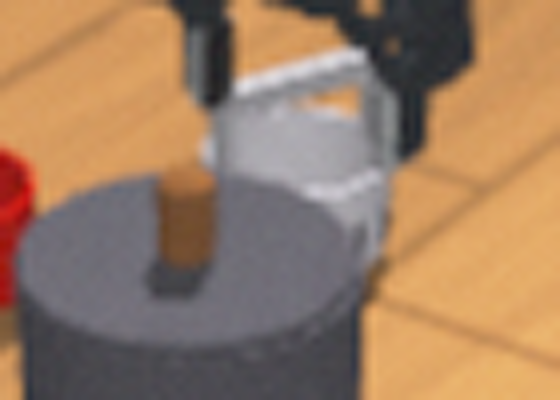

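View pics/c4.png

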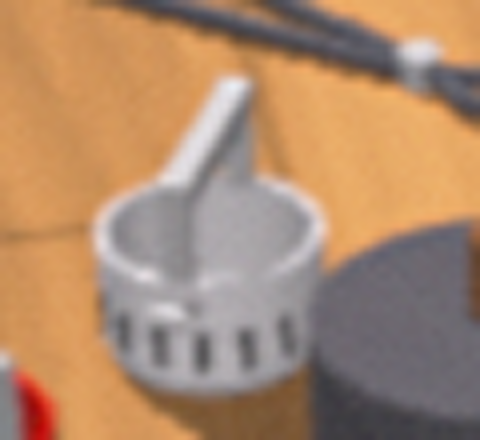

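>>> apply_moves --rows "-1 0 -2 0 0 0;-1 1 -3 0 0 0;0 2 -3 0 0 0;0 1 -1 0 0 0;0 0 0 0 0 0" --fingers 1

```text
time_s: 0.8
tool_pos: [0.5821, 0.0403, 0.2585]
orientation: [0.707, 0.0, 0.708, -0.001]
wrist_force: [0.8, -0.7, -0.1]
gripper_width: 1.004
```

```bash
python3 - <<'E'
from h import *
c=cam('wrist');save(c,'w2');print(pose()[0])
E
```

```text
[0.58274311 0.03957551 0.2583987 ]
```

View pics/w2.png

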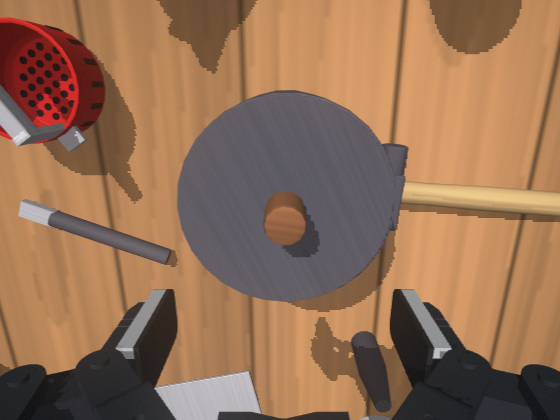

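```bash
python3 - <<'E'
from h import *
np.set_printoptions(precision=4,suppress=True)
w=load('w2');w1=load('wrist1')
def blob(w,f):
    px=w['pixels'].astype(int)
    h=cv2.cvtColor(w['pixels'],cv2.COLOR_RGB2HSV)
    return px
px=w['pixels'].astype(int)
m=((px[:,:,0]-px[:,:,2])<28).astype(np.uint8); m[308:]=0;m[:,:170]=0;m[:,400:]=0;
m[:, 384:]=0
cs,_=cv2.findContours(m,0,1);c=max(cs,key=cv2.contourArea)[:,0,:]
sel=c[(c[:,0]<350)&(c[:,1]<200)]
pts=np.array([onz(w,u,v,.135)[:2] for u,v in sel])
A=np.c_[2*pts,np.ones(len(pts))];x=np.linalg.lstsq(A,(pts**2).sum(1),rcond=None)[0];print('lid',x[:2],np.sqrt(x[2]+x[:2]@x[:2]))
# knob
k=((px[:,:,0]-px[:,:,2])>50).astype(np.uint8);k[:170]=0;k[260:]=0;k[:,:250]=0;k[:,320:]=0
cs,_=cv2.findContours(k,0,1);kk=max(cs,key=cv2.contourArea);print(cv2.boundingRect(kk))
x0,y0,ww,hh=cv2.boundingRect(kk)
print(onz(w,x0+ww/2,y0+hh-ww/2,.174))
print('tri top',tri((w,285,225),(w1,113,169)))
E
```

```text
lid [0.5847 0.0418] 0.07768068247413384
(264, 191, 42, 54)
[0.583  0.0427 0.174 ]
tri top (array([0.5829, 0.0408, 0.1719]), [np.float64(0.0003650087521310328), np.float64(0.00036500875213102516)])
```

>>> apply_moves --rows "0 -3 -1 0 0 0;0 -4 -2 0 0 0;0 -4 -2 0 0 0;0 -4 -2 0 0 0;0 -4 -2 0 0 0;0 -4 -1 0 0 0;0 -4 -1 0 0 0;0 -4 0 0 0 0;0 -3 0 0 0 0;0 0 0 0 0 0"

```text
time_s: 1.85
tool_pos: [0.4751, -0.3249, 0.2568]
orientation: [0.708, -0.0, 0.707, -0.005]
wrist_force: [0.1, 0.5, -0.3]
gripper_width: 1.002
```

```bash
python3 - <<'E'
from h import *
c=cam('wrist');save(c,'w3');p,Rt,o=pose();print(p,Rt,o['joint_pos'])
E
```

```text
[ 0.47550388 -0.32291296  0.25672721] [[ 0.00153746  0.00609761  0.99998023]
 [-0.00672904  0.99995883 -0.00608713]
 [-0.99997618 -0.00671955  0.00157843]] [ 0.4360617   0.40953722  0.11165818  1.69157838 -0.04572576  1.03843648
  0.55548224]
```

View pics/w3.png

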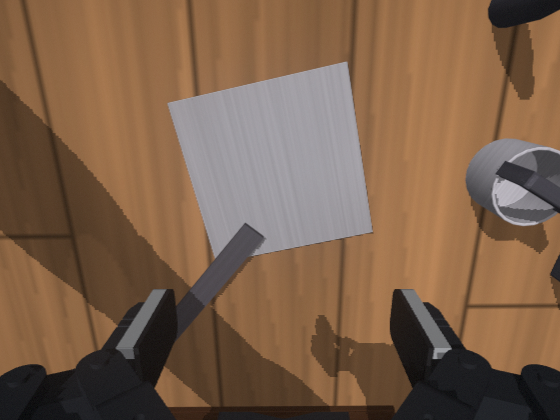

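```bash
python3 - <<'E'
from h import *
np.set_printoptions(precision=4,suppress=True)
w=load('w3')
C=np.array([onz(w,u,v,.004) for u,v in [(169,102),(346,62),(372,232)]])
print(C,np.linalg.norm(C[1]-C[0]),np.linalg.norm(C[2]-C[1])); cen=(C[0]+C[2])/2; print('cen',cen)
for z in(.008,.012):
  for u,v in [(250,223),(265,237),(246,226)]:
    P=onz(w,u,v,z);print(z,P,np.linalg.norm(P[:2]-cen[:2]))
for u,v in[(205,304),(180,338)]:print(onz(w,u,v,.01))
a=cv2.resize(w['pixels'][200:350,150:290,::-1],None,fx=4,fy=4,interpolation=2);cv2.imwrite('pics/c5.png',a)
E
```

```text
[[ 0.364  -0.2587  0.004 ]
 [ 0.5358 -0.2234  0.004 ]
 [ 0.5732 -0.3978  0.004 ]] 0.17549114127774504 0.17834490494789176
cen [ 0.4686 -0.3282  0.004 ]
0.008 [ 0.4393 -0.3847  0.008 ] 0.06358627851647203
0.008 [ 0.4551 -0.4012  0.008 ] 0.07419356018828287
0.008 [ 0.4348 -0.3881  0.008 ] 0.06874829504317329
0.012 [ 0.4396 -0.3832  0.012 ] 0.062068777133129305
0.012 [ 0.4554 -0.3995  0.012 ] 0.07249459884800842
0.012 [ 0.4352 -0.3866  0.012 ] 0.0671898057531332
[ 0.3834 -0.4845  0.01  ]
[ 0.3497 -0.5318  0.01  ]
```

View pics/c5.png

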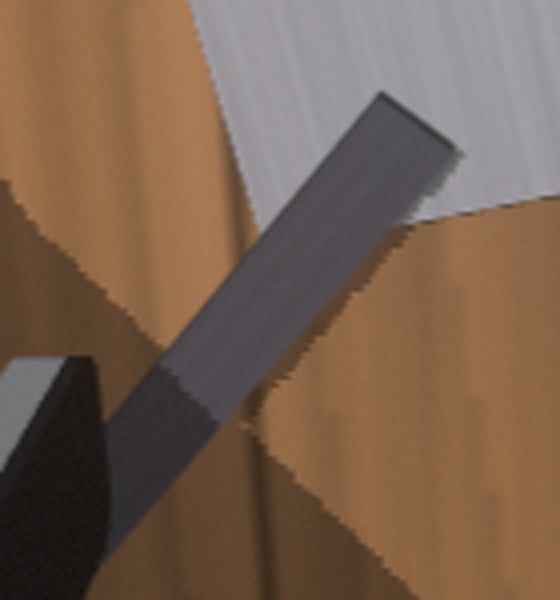

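>>> apply_moves --rows "2 -3 0 0 0 0;3 -3 -1 0 0 0;3 -2 -1 0 0 0;0 0 0 0 0 0;0 0 0 0 0 0"

```text
time_s: 2.4
tool_pos: [0.4595, -0.4047, 0.174]
orientation: [0.709, -0.002, 0.705, -0.003]
wrist_force: [-0.3, 0.7, 0.3]
gripper_width: 1.001
```

```bash
python3 - <<'E'
from h import *
c=cam('wrist');save(c,'w4');p,Rt,o=pose();print(p,Rt,o['joint_pos'])
E
```

```text
[ 0.45923329 -0.40458979  0.17401942] [[ 0.00409546  0.00104036  0.99999107]
 [-0.00597779  0.99998162 -0.00101587]
 [-0.99997375 -0.00597357  0.0041016 ]] [ 0.57713311  0.54243558  0.10553369  1.70611087 -0.06726961  0.88969088
  0.70860496]
```

View pics/w4.png

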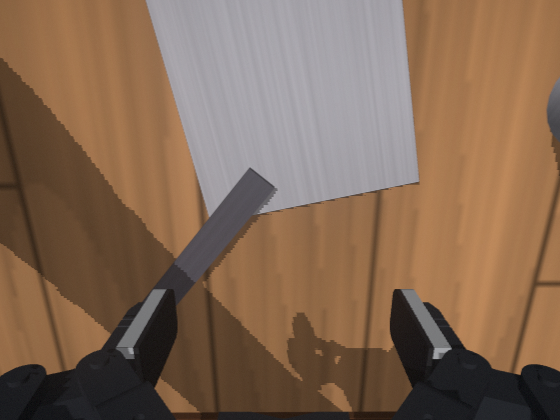

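```bash
python3 - <<'E'
from h import *
np.set_printoptions(precision=4,suppress=True)
w,v=load('w3'),load('w4')
a=cv2.resize(v['pixels'][150:230,190:300,::-1],None,fx=6,fy=6,interpolation=2);cv2.imwrite('pics/c6.png',a)
print(tri((w,245,223),(v,250,167)),tri((w,265,237.5),(v,276,187)))
print(tri((w,372,232.5),(v,418.5,182.5)))
E
```

```text
(array([ 0.4336, -0.3849,  0.0072]), [np.float64(0.00013473906788666988), np.float64(0.00013473906788660466)]) (array([ 0.4548, -0.4012,  0.0093]), [np.float64(0.0004071952619577329), np.float64(0.00040719526195774836)])
(array([ 0.5742, -0.4   , -0.0003]), [np.float64(0.00014268622547477093), np.float64(0.00014268622547474784)])
```

View pics/c6.png

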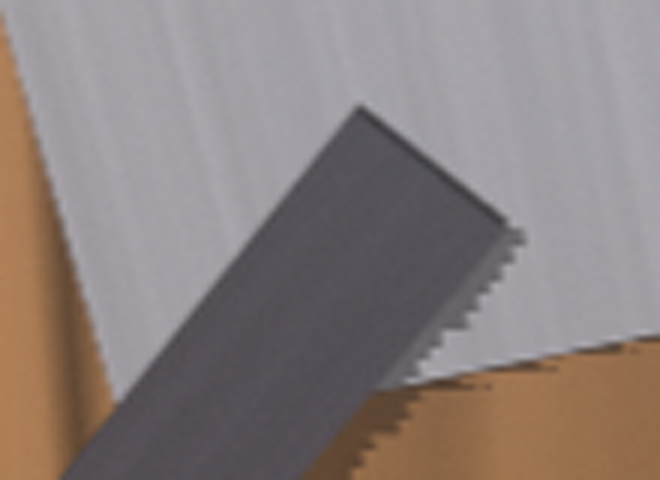

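>>> apply_moves --rows "-3 3 1 0 0 0;-3 4 1 0 0 0;-2.5 4.5 1 0 0 0;0 4.5 1 0 0 0;0 4.5 1 0 0 0;0 4.5 1.5 0 0 0;0 4.5 1.5 0 0 0;0 4.5 1.5 0 0 0;0 4.5 1.5 0 0 0;0 3.5 1 0 0 0"

```text
time_s: 3.45
tool_pos: [0.5849, 0.0333, 0.2726]
orientation: [0.716, -0.005, 0.698, 0.0]
wrist_force: [-0.2, -0.2, 0.1]
gripper_width: 0.999
```

```bash
cat >> h.py <<'E'
def goto(P,Rd=None):
    p,Rt,o=pose(); np.set_printoptions(precision=4,suppress=True)
    Rd=np.array([[0,0,1],[0,1,0],[-1,0,0]]) if Rd is None else Rd
    print('at',p,'shift cm',Rt.T@(np.array(P)-p)*100,'turn deg',np.degrees(R.from_matrix(Rt.T@Rd).as_rotvec()),'F',o['wrist_force'],o['wrist_torque'],'g',o['gripper_width'],'t',o['time_s'],'q',o['joint_pos'])
E
python3 -c "
from h import *
goto([.584,.0415,.149])"
```

```text
at [0.5849 0.0333 0.2726] shift cm [12.3529  0.8998 -0.4044] turn deg [0.4145 1.4973 0.3617] F [-0.1548 -0.247   0.0941] [0.0128 0.008  0.0133] g 0.999381635152609 t 3.45 q [-0.1685  0.4     0.0378  1.6561 -0.0058  1.0607 -0.1239]
```

>>> apply_moves --rows "1 0.9 -0.2 0.4 1.5 0.4;2.5 0 0 0 0 0;2.5 0 0 0 0 0;2.5 0 0 0 0 0;1.5 0 0 0 0 0;0 0 0 0 0 0"

```text
time_s: 4.05
tool_pos: [0.5848, 0.0599, 0.1761]
orientation: [0.71, -0.005, 0.704, 0.011]
wrist_force: [-0.4, -0.3, -1.0]
gripper_width: 1.001
```

```bash
python3 -c "
from h import *
goto([.584,.0415,.149])
c=cam('wrist');save(c,'w5')"
```

```text
at [0.5848 0.0599 0.1761] shift cm [ 2.6922 -1.8554 -0.1468] turn deg [ 1.2282  0.487  -0.476 ] F [-0.4243 -0.3358 -0.9962] [-0.0257  0.0194  0.0155] g 1.0007781905092914 t 4.05 q [-0.1885  0.5037  0.0165  1.7671 -0.0195  0.8611 -0.1401]
```

View pics/w5.png

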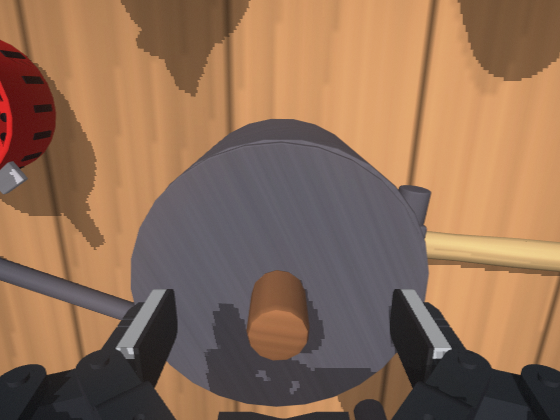

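>>> apply_moves --rows "0 -1.2 -0.1 0.6 0.2 -0.2;0 -0.6 0 0.6 0.2 -0.2;0 0 0 0 0 0;1.2 0 0 0 0 0;0 0 0 0 0 0"

```text
time_s: 4.6
tool_pos: [0.5867, 0.0398, 0.1689]
orientation: [0.71, 0.001, 0.704, -0.0]
wrist_force: [-0.1, -0.3, -0.0]
gripper_width: 1.003
```

```bash
python3 -c "
from h import *
goto([.584,.0415,.149])
c=cam('wrist');save(c,'w6')
w5=load('w5')
print(onz(w5,278,336,.174))"
```

```text
at [0.5867 0.0398 0.1689] shift cm [ 1.9865  0.1656 -0.2862] turn deg [-0.1487  0.5193 -0.0865] F [-0.068  -0.2591 -0.0344] [ 0.0116  0.0536 -0.0169] g 1.0034814296477184 t 4.6 q [-0.165   0.5123  0.0268  1.7753 -0.0178  0.8451 -0.1326]
[0.5829 0.042  0.174 ]
```

View pics/w6.png

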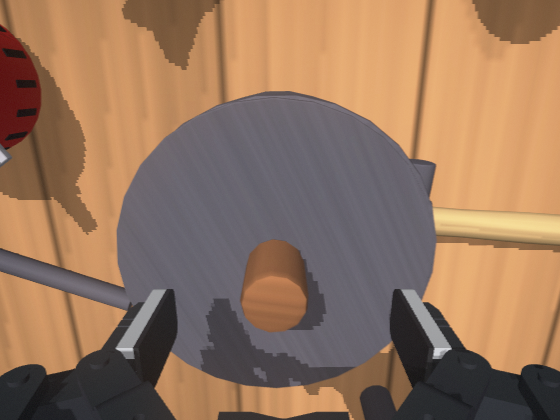

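>>> apply_moves --rows "0.7 0.1 -0.2 0 0.3 0;0.7 0 -0.1 0 0.2 0;0.4 0 0 0 0 0;0 0 0 0 0 0"

```text
time_s: 5.05
tool_pos: [0.5838, 0.0417, 0.1497]
orientation: [0.707, 0.001, 0.707, 0.0]
wrist_force: [-1.1, -0.4, 0.4]
gripper_width: 1.003
```

```bash
python3 -c "
from h import *
goto([.5835,.0415,.149])"
```

```text
at [0.5838 0.0417 0.1497] shift cm [ 0.0678 -0.0157 -0.0291] turn deg [-0.0965 -0.0078 -0.1116] F [-1.0819 -0.3888  0.448 ] [0.065  0.0124 0.0183] g 1.002979958167007 t 5.05 q [-0.1658  0.5354  0.0239  1.795  -0.0195  0.8113 -0.1335]
```

>>> apply_moves --rows "0 0 0 0 0 0;0 0 0 0 0 0;0 0 0 0 0 0;0 0 0 0 0 0;0 0 0 0 0 0;0 0 0 0 0 0;0 0 0 0 0 0;0 0 0 0 0 0" --fingers 0

```text
time_s: 5.85
tool_pos: [0.5838, 0.0418, 0.15]
orientation: [0.707, 0.001, 0.707, 0.0]
wrist_force: [-0.5, 0.4, 0.3]
gripper_width: 0.306
```

>>> apply_moves --rows "-0.5 0 0 0 0 0;-1.5 0 0 0 0 0;-2.5 0 0 0 0 0;-2.5 0 0 0 0 0;-2.5 0 0 0 0 0;-1.5 0 0 0 0 0;0 0 0 0 0 0"

```text
time_s: 6.55
tool_pos: [0.5806, 0.0411, 0.2613]
orientation: [0.704, 0.001, 0.711, -0.0]
wrist_force: [0.8, -0.5, -6.1]
gripper_width: 0.312
```

```bash
python3 -c "
from h import *
goto([.477,-.3135,.1])
c=cam('wrist');save(c,'w7');c=cam('side');save(c,'s7');c=cam('scene');save(c,'sc7')"
```

```text
at [0.5806 0.0411 0.2613] shift cm [ 16.2136 -35.4857 -10.1416] turn deg [-0.0861 -0.5786 -0.0318] F [ 0.8215 -0.4898 -6.0975] [-0.0064 -0.0258  0.0272] g 0.31168371116336796 t 6.55 q [-0.1728  0.4224  0.0342  1.6509 -0.0182  1.0785 -0.1344]
```

View pics/w7.png

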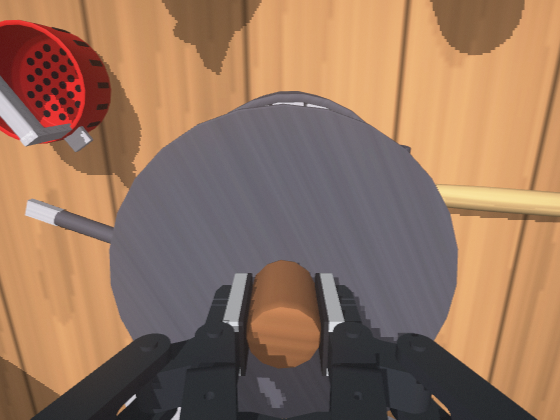

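View pics/s7.png

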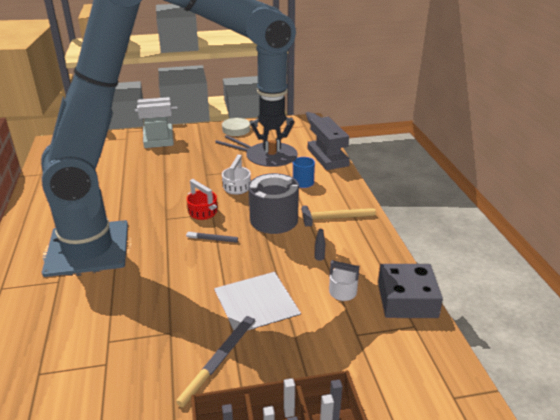

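View pics/sc7.png

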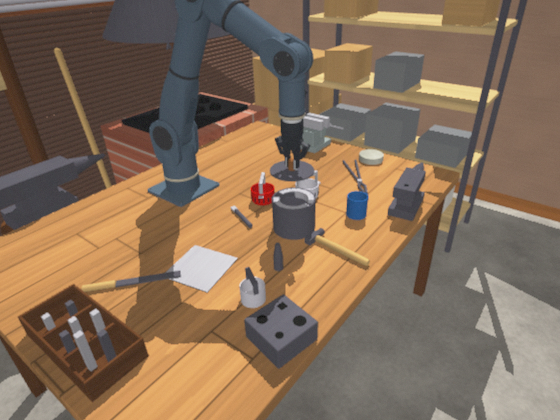

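>>> apply_moves --rows "0 -1.5 -0.5 0 -0.6 0;0 -3 -1 0 0 0;0 -4 -1.2 0 0 0;0 -4 -1.2 0 0 0;0 -4 -1.2 0 0 0;0 -4 -1.2 0 0 0;0 -4 -1.2 0 0 0;0 -4 -1.2 0 0 0;0 -3 -1 0 0 0;0 -2 -0.5 0 0 0"

```text
time_s: 7.7
tool_pos: [0.4648, -0.3055, 0.2465]
orientation: [0.699, -0.0, 0.715, 0.002]
wrist_force: [0.5, 0.8, -4.4]
gripper_width: 0.315
```

>>> apply_moves --rows "0 -1 0 0 0 0;0 0 0 0 0 0;0 0 0 0 0 0"

```text
time_s: 8.0
tool_pos: [0.4614, -0.3186, 0.2439]
orientation: [0.698, 0.002, 0.717, 0.001]
wrist_force: [0.6, 0.5, -5.6]
gripper_width: 0.312
```

```bash
python3 -c "
from h import *
goto([.477,-.3135,.1])
c=cam('wrist');save(c,'w8')"
```

```text
at [ 0.4614 -0.3186  0.2439] shift cm [14.3441  0.4626  1.9497] turn deg [-0.1265 -1.5443 -0.2149] F [ 0.6263  0.4916 -5.6414] [ 0.0852 -0.1182  0.0195] g 0.3120407686202134 t 8.0 q [ 0.4336  0.416   0.119   1.7202 -0.0434  1.0335  0.5635]
```

View pics/w8.png

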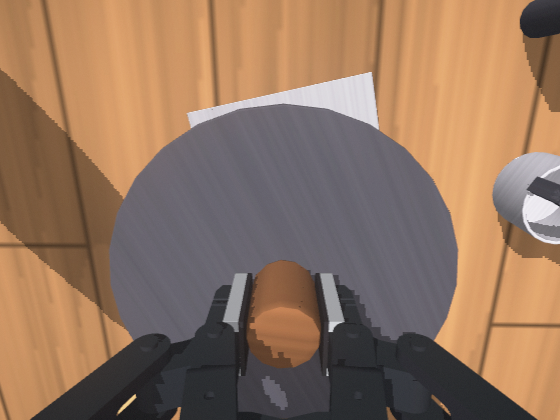

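>>> apply_moves --rows "1.5 0.3 1 -0.1 -0.8 -0.1;3 0.2 0.7 0 -0.8 -0.1;3 0 0 0 0 0;2 0 0 0 0 0;0.5 0 0 0 0 0;0 0 0 0 0 0"

```text
time_s: 8.65
tool_pos: [0.4842, -0.3034, 0.1416]
orientation: [0.709, -0.004, 0.705, 0.006]
wrist_force: [0.0, -0.1, -5.5]
gripper_width: 0.308
```

```bash
python3 -c "
from h import *
goto([.477,-.3135,.06])
c=cam('wrist');save(c,'w9')"
```

```text
at [ 0.4842 -0.3034  0.1416] shift cm [ 8.1563 -1.0222 -0.7927] turn deg [ 0.8179  0.382  -0.1683] F [ 0.036  -0.102  -5.5152] [0.0016 0.097  0.0292] g 0.3081962980814407 t 8.65 q [ 0.4239  0.5283  0.0866  1.8445 -0.0712  0.7673  0.5641]
```

View pics/w9.png

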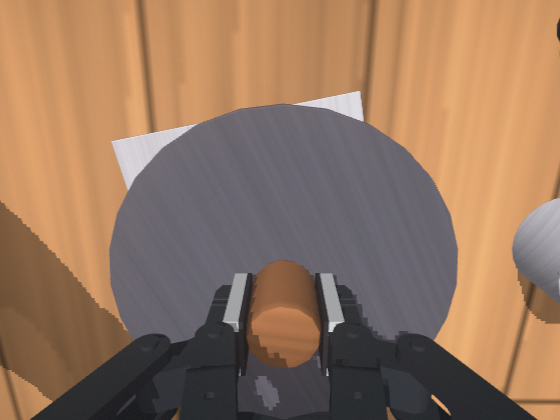

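>>> apply_moves --rows "1 -0.6 -0.5 0.4 0.2 -0.1;1.5 -0.4 -0.3 0.3 0.2 -0.1;1.5 0 0 0 0 0;1 0 0 0 0 0;0 0 0 0 0 0"

```text
time_s: 9.2
tool_pos: [0.4785, -0.3167, 0.0941]
orientation: [0.71, -0.002, 0.705, -0.002]
wrist_force: [-1.1, -0.3, -5.7]
gripper_width: 0.311
```

```bash
python3 -c "
from h import *
goto([.477,-.3135,.025])"
```

```text
at [ 0.4785 -0.3167  0.0941] shift cm [ 6.9018  0.3583 -0.2017] turn deg [0.0407 0.4094 0.3482] F [-1.0962 -0.2856 -5.6738] [ 0.0488  0.0274 -0.0212] g 0.31133121194454055 t 9.2 q [ 0.4465  0.5929  0.0846  1.8873 -0.0747  0.6551  0.5762]
```

>>> apply_moves --rows "1 0.3 -0.2 0 0.4 0.3;1.5 0 0 0 0 0;1.5 0 0 0 0 0;0.8 0 0 0 0 0;0 0 0 0 0 0"

```text
time_s: 9.7
tool_pos: [0.4778, -0.3144, 0.0457]
orientation: [0.708, -0.001, 0.706, -0.001]
wrist_force: [-0.1, 0.1, -5.5]
gripper_width: 0.309
```

```bash
python3 -c "
from h import *
goto([.477,-.3135,.025])
c=cam('scene');save(c,'sc9');c=cam('side');save(c,'sd9');
a=cv2.resize(load('sc9')['pixels'][220:320,150:270,::-1],None,fx=3,fy=3,interpolation=2)
b=cv2.resize(load('sd9')['pixels'][240:340,190:310,::-1],None,fx=3,fy=3,interpolation=2)
cv2.imwrite('pics/c9.png',np.hstack([a,b]))"
```

```text
at [ 0.4778 -0.3144  0.0457] shift cm [ 2.0652  0.0958 -0.0877] turn deg [0.0216 0.1594 0.1179] F [-0.0529  0.0588 -5.4957] [-0.0057  0.0398  0.0148] g 0.30864333812887307 t 9.7 q [ 0.4535  0.6642  0.0716  1.9211 -0.0829  0.5556  0.5806]
```

View pics/c9.png

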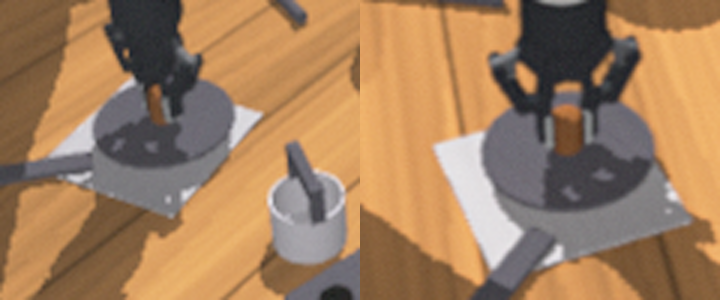

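>>> apply_moves --rows "0.6 0.1 -0.1 0 0.2 0.1;0.6 0 0 0 0 0;0.4 0 0 0 0 0;0.2 0 0 0 0 0;0 0 0 0 0 0"

```text
time_s: 10.3
tool_pos: [0.4783, -0.3143, 0.0289]
orientation: [0.708, -0.001, 0.706, -0.001]
wrist_force: [-0.7, -1.3, -5.4]
gripper_width: 0.31
```

```bash
python3 -c "
from h import *
goto([.477,-.3135,.024])
c=cam('side');save(c,'sd10');
b=cv2.resize(load('sd10')['pixels'][260:340,190:310,::-1],None,fx=5,fy=5,interpolation=2)
cv2.imwrite('pics/c10.png',b)"
```

```text
at [ 0.4783 -0.3143  0.0289] shift cm [ 0.4897  0.0839 -0.1352] turn deg [0.0114 0.1684 0.1398] F [-0.6517 -1.2913 -5.4395] [0.0127 0.0542 0.0014] g 0.3097435381775046 t 10.3 q [ 0.4556  0.6904  0.0675  1.93   -0.0851  0.5201  0.5816]
```

View pics/c10.png

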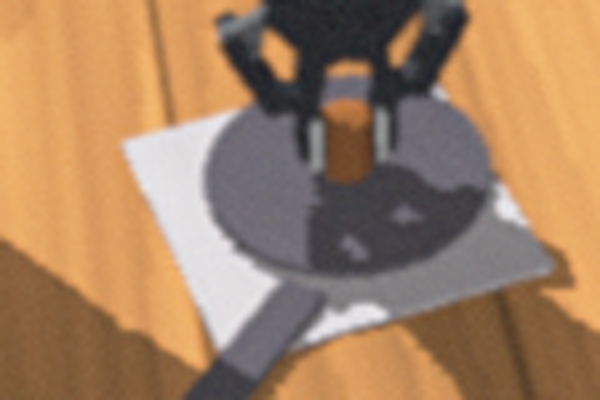

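>>> apply_moves --rows "0 0.3 0 0 0.2 0.1;0.2 0 0 0 0 0;0.2 0 0 0 0 0;0.2 0 0 0 0 0;0 0 0 0 0 0"

```text
time_s: 10.85
tool_pos: [0.4788, -0.3112, 0.0241]
orientation: [0.707, -0.001, 0.707, -0.0]
wrist_force: [0.2, 1.5, -5.0]
gripper_width: 0.313
```

```bash
python3 -c "
from h import *
goto([.477,-.3135,.024])
c=cam('side');save(c,'sd11');
b=cv2.resize(load('sd11')['pixels'][260:340,190:310,::-1],None,fx=5,fy=5,interpolation=2)
cv2.imwrite('pics/c11.png',b)"
```

```text
at [ 0.4788 -0.3112  0.0241] shift cm [ 0.0073 -0.2318 -0.1848] turn deg [0.0183 0.0326 0.0631] F [ 0.1928  1.5095 -5.0281] [ 0.1361  0.178  -0.004 ] g 0.3127698346319378 t 10.85 q [ 0.4507  0.6977  0.067   1.9334 -0.0865  0.5122  0.5778]
```

View pics/c11.png

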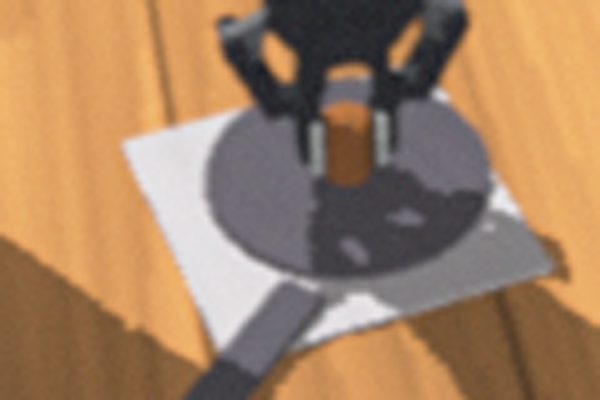

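>>> apply_moves --rows "0.15 0 0 0 0 0;0.1 0 0 0 0 0;0 0 0 0 0 0"

```text
time_s: 11.2
tool_pos: [0.4789, -0.3112, 0.0243]
orientation: [0.708, -0.001, 0.706, -0.0]
wrist_force: [0.6, 0.3, -5.7]
gripper_width: 0.312
```

```bash
python3 -c "
from h import *
goto([.477,-.3135,.024])"
```

```text
at [ 0.4789 -0.3112  0.0243] shift cm [ 0.0261 -0.2269 -0.1879] turn deg [0.0094 0.1088 0.0844] F [ 0.5595  0.2884 -5.6934] [0.0135 0.0184 0.0418] g 0.3115373926556344 t 11.2 q [ 0.4512  0.697   0.0666  1.9344 -0.0867  0.5105  0.578 ]
```

>>> apply_moves --rows "0.3 0 0 0 0 0;0.3 0 0 0 0 0;0 0 0 0 0 0"

```text
time_s: 11.5
tool_pos: [0.4791, -0.3115, 0.0248]
orientation: [0.709, -0.001, 0.705, -0.001]
wrist_force: [0.4, 0.3, -6.5]
gripper_width: 0.312
```

```bash
python3 -c "
from h import *
goto([.477,-.3135,.024])"
```

```text
at [ 0.4791 -0.3115  0.0248] shift cm [ 0.0821 -0.2037 -0.2112] turn deg [-0.0326  0.2968  0.1422] F [ 0.3611  0.2823 -6.4706] [0.0043 0.015  0.0048] g 0.3116714903741006 t 11.5 q [ 0.4523  0.6954  0.0658  1.9363 -0.0875  0.5069  0.5785]
```

>>> apply_moves --rows "0.5 0 0 0 0 0"

```text
time_s: 11.6
tool_pos: [0.4797, -0.312, 0.0228]
orientation: [0.71, -0.001, 0.704, -0.002]
wrist_force: [-18.6, 14.7, 99.2]
gripper_width: 0.312
```

```bash
python3 -c "
from h import *
goto([.477,-.3135,.024]);print(pose()[2]['qvel'])"
```

```text
at [ 0.4797 -0.312   0.0228] shift cm [-0.1208 -0.1484 -0.2737] turn deg [-0.0661  0.4348  0.2098] F [-18.5552  14.6819  99.2178] [ 2.9274  4.1654 -0.1931] g 0.31197626205137235 t 11.6 q [ 0.4531  0.6985  0.065   1.9376 -0.0882  0.4998  0.5789]
[ 0.0099 -0.0006 -0.0063  0.012  -0.0115 -0.0271  0.0032]
```

>>> apply_moves --rows "0 0 0 0 0 0"

```text
time_s: 11.7
tool_pos: [0.48, -0.3122, 0.0237]
orientation: [0.71, -0.001, 0.704, -0.002]
wrist_force: [0.0, 1.3, -5.4]
gripper_width: 0.308
```

```bash
python3 -c "
from h import *
goto([.477,-.3135,.024]);print(pose()[2]['qvel'])
c=cam('side');save(c,'sd12');c=cam('wrist');save(c,'w12')
b=cv2.resize(load('sd12')['pixels'][260:340,190:310,::-1],None,fx=5,fy=5,interpolation=2)
cv2.imwrite('pics/c12.png',b)"
```

```text
at [ 0.48   -0.3122  0.0237] shift cm [-0.0271 -0.1329 -0.2948] turn deg [-0.0835  0.5013  0.2377] F [ 0.0107  1.259  -5.3951] [ 0.0293  0.0249 -0.0175] g 0.30779379936952783 t 11.7 q [ 0.4533  0.6968  0.065   1.9376 -0.0883  0.5002  0.5788]
[ 0.0021 -0.0166  0.0025 -0.0069  0.0024  0.0071  0.0006]
```

View pics/c12.png

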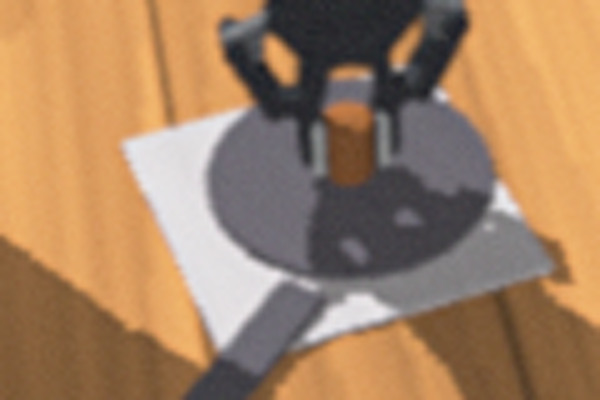

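View pics/w12.png

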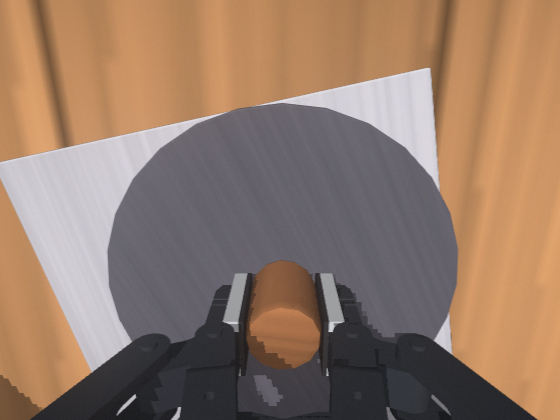

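>>> apply_moves --rows "0 0 0 0 0 0;0 0 0 0 0 0;0 0 0 0 0 0;0 0 0 0 0 0;0 0 0 0 0 0;0 0 0 0 0 0" --fingers 1

```text
time_s: 12.4
tool_pos: [0.4809, -0.313, 0.0214]
orientation: [0.71, -0.001, 0.704, -0.002]
wrist_force: [0.9, 0.0, 0.2]
gripper_width: 0.997
```

>>> apply_moves --rows "-0.5 0 0 0 0 0;-1.5 0 0 0 0 0;-2.5 0 0 0 0 0;-4 0 0 0 0 0;-4 0 0 0 0 0;-4 0 0 0 0 0;-4 0 0 0 0 0;-3 0 0 0 0 0;-1 0 0 0 0 0;0 0 0 0 0 0"

```text
time_s: 13.4
tool_pos: [0.4774, -0.3112, 0.2786]
orientation: [0.71, -0.001, 0.704, -0.002]
wrist_force: [0.5, 0.2, -1.1]
gripper_width: 1.0
```

```bash
python3 -c "
from h import *
goto([.57,.08,.30])
c=cam('side');save(c,'sd13');c=cam('wrist');save(c,'w13')"
```

```text
at [ 0.4774 -0.3112  0.2786] shift cm [-2.2261 39.1227  9.2245] turn deg [-0.0856  0.4881  0.2471] F [ 0.4751  0.2448 -1.0679] [ 0.0366 -0.0207 -0.0151] g 1.0001506885450757 t 13.4 q [ 0.4129  0.3817  0.1203  1.6741 -0.0513  1.0793  0.5469]
```

View pics/w13.png

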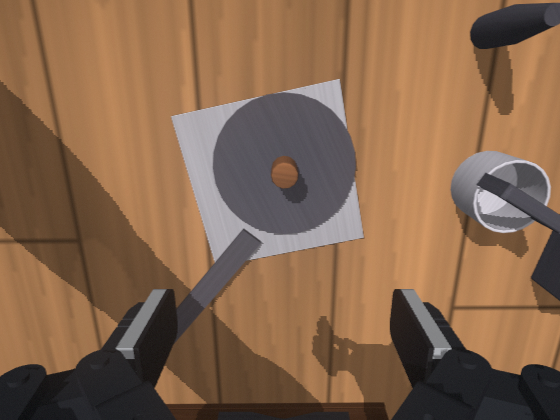

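```bash
python3 -c "
from h import *
s,d=load('scene1'),load('side1')
print(tri((s,307.2,174.6),(d,235.6,162.3)),tri((s,298.7,177.2),(d,231.9,168.3)),tri((s,315.6,172),(d,239.4,156)))"
```

```text
(array([0.49375107, 0.26069181, 0.10283536]), [np.float64(0.00151833620746273), np.float64(0.001518336207462719)]) (array([0.47625451, 0.22438888, 0.10106331]), [np.float64(0.001660317109649772), np.float64(0.001660317109649621)]) (array([0.51211922, 0.29620624, 0.10615174]), [np.float64(0.0006954338548758505), np.float64(0.0006954338548758646)])
```

>>> apply_moves --rows "0 1.5 0.5 0 0 0;0 3 1 0 0 0;0 4 1.2 0 0.2 0;0 4 1.2 0 0.2 0;0 4.5 1.3 0 0 0;0 4.5 1.3 0 0 0;0 4 1.2 0 0 0;0 4 1.2 0 0 0;0 3 1 0 0 0;0 1.5 0.5 0 0 0"

```text
time_s: 14.5
tool_pos: [0.5776, 0.052, 0.2582]
orientation: [0.697, 0.002, 0.717, 0.0]
wrist_force: [0.4, 0.2, -0.0]
gripper_width: 0.999
```

>>> apply_moves --rows "0 0 0 0 0 0;0 0 0 0 0 0"

```text
time_s: 14.7
tool_pos: [0.5764, 0.0546, 0.2558]
orientation: [0.695, 0.0, 0.719, 0.002]
wrist_force: [1.2, -0.4, -0.7]
gripper_width: 1.001
```

```bash
python3 -c "
from h import *
goto([.583,.0415,.28])
c=cam('wrist');save(c,'w14')"
```

```text
at [0.5764 0.0546 0.2558] shift cm [-2.4451 -1.3056  0.5748] turn deg [ 0.1385 -1.9342 -0.1588] F [ 1.1665 -0.3694 -0.6958] [-0.0106 -0.0375  0.053 ] g 1.001203131957249 t 14.7 q [-0.1868  0.4348  0.0249  1.6459 -0.021   1.094  -0.1517]
```

View pics/w14.png

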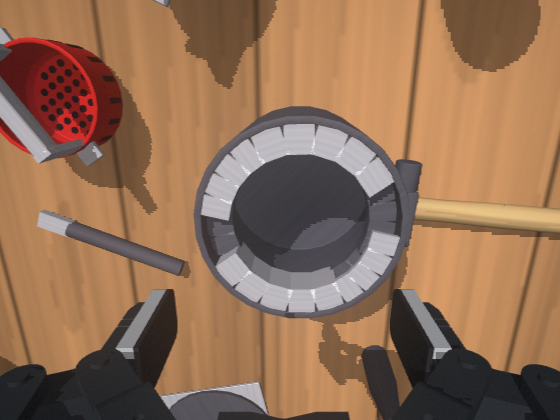

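```bash
python3 -c "
from h import *
a=cv2.resize(load('w14')['pixels'][100:320,185:425,::-1],None,fx=3,fy=3,interpolation=2)[:600]
cv2.imwrite('pics/c14.png',a)"
```

```text
(no output)
```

View pics/c14.png

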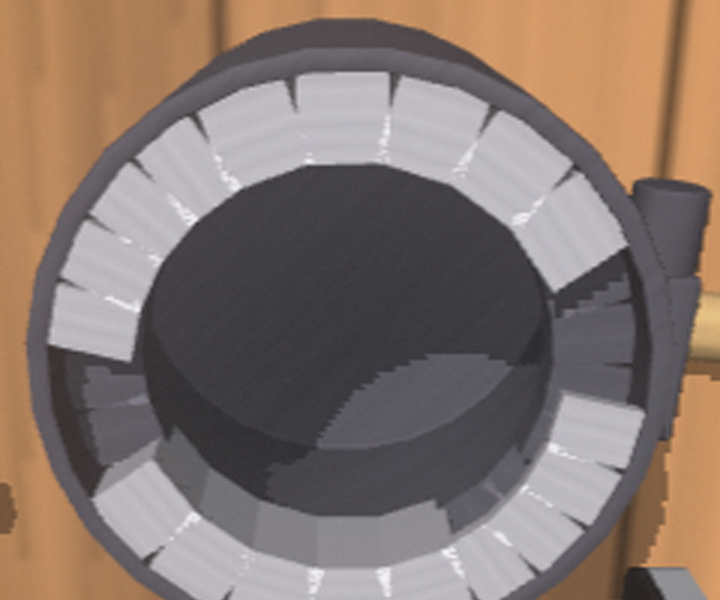

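```bash
python3 -c "
from h import *
np.set_printoptions(precision=4,suppress=True)
w=load('w14')
g=lambda u,v:onz(w,185+u/3-.3,100+v/3-.3,.129)[:2]
D=dict(rui=(556,290),ruo=(628,245),rli=(560,393),rlo=(643,408),luo=(50,345),lui=(131,361),llo=(95,493),lli=(158,458))
P={k:g(*v) for k,v in D.items()}
for k in P:print(k,P[k])
print('gap widths',np.linalg.norm(P['rui']-P['rli']),np.linalg.norm(P['ruo']-P['rlo']),np.linalg.norm(P['lui']-P['lli']),np.linalg.norm(P['luo']-P['llo']))
c=(P['rui']+P['rli']+P['lui']+P['lli'])/4;c2=(P['ruo']+P['rlo']+P['luo']+P['llo'])/4;print('c',c,c2)
d=(P['rui']+P['rli']-P['lui']-P['lli']);d2=(P['ruo']+P['rlo']-P['luo']-P['llo']);print(np.degrees([np.arctan2(d[1],d[0]),np.arctan2(d2[1],d2[0])]))
# tank rim circle
rim=[(345,48),(560,150),(650,250),(663,380),(28,345),(45,240),(120,140),(230,72)]
pts=np.array([onz(w,185+u/3-.3,100+v/3-.3,.130)[:2] for u,v in rim])
A=np.c_[2*pts,np.ones(len(pts))];x=np.linalg.lstsq(A,(pts**2).sum(1),rcond=None)[0];print('rim',x[:2],np.sqrt(x[2]+x[:2]@x[:2]))
ins=[(347,163),(262,172),(449,183),(513,223),(190,223),(150,278)]
pts=np.array([g(*q) for q in ins]+[P[k] for k in('rui','rli','lui','lli')])
A=np.c_[2*pts,np.ones(len(pts))];x=np.linalg.lstsq(A,(pts**2).sum(1),rcond=None)[0];print('bore',x[:2],np.sqrt(x[2]+x[:2]@x[:2]))
"
```

```text
rui [0.6341 0.0635]
ruo [0.65   0.0746]
rli [0.6371 0.0373]
rlo [0.6576 0.0337]
luo [0.5119 0.0478]
lui [0.5317 0.044 ]
llo [0.5209 0.0078]
lli [0.5375 0.018 ]
gap widths 0.026378828438427593 0.04168868661822681 0.02663076418895376 0.040998690428559796
c [0.5851 0.0407] [0.5851 0.041 ]
[10.8855 10.852 ]
rim [0.5833 0.0402] 0.07774352821026793
bore [0.5849 0.0414] 0.05305676576910431
```

>>> apply_moves --rows "-1 2 -1 0.1 -1 -0.1;-1 3 -1.2 0 -0.9 0;0 4 -1.5 0 0 0;0 4 -1.5 0 0 0;0 3 -1.5 0 0 0;0 2 -1 0 0 0;0 0 0 8 0 0;0 0 0 8 0 0;0 0 0 8 0 0;0 0 0 3 0 0"

```text
time_s: 15.75
tool_pos: [0.5008, 0.2177, 0.2771]
orientation: [0.684, 0.181, 0.682, -0.185]
wrist_force: [-0.0, 0.8, 0.0]
gripper_width: 0.999
```

>>> apply_moves --rows "0 0 0 0 0 0;0 0 0 0 0 0"

```text
time_s: 15.95
tool_pos: [0.5013, 0.214, 0.2773]
orientation: [0.684, 0.182, 0.681, -0.187]
wrist_force: [-0.7, 1.5, 0.2]
gripper_width: 0.997
```

```bash
python3 -c "
from h import *
goto([.494,.26,.27])
c=cam('wrist');save(c,'w15')"
```

```text
at [0.5013 0.214  0.2773] shift cm [ 0.6951  3.6084 -2.9494] turn deg [-30.2002   0.2381   0.3918] F [-0.7213  1.5059  0.1727] [-0.0275  0.0487  0.0204] g 0.9973258231027979 t 15.95 q [-0.5712  0.3501  0.1079  1.7272 -0.0333  1.0678 -0.9807]
```

View pics/w15.png

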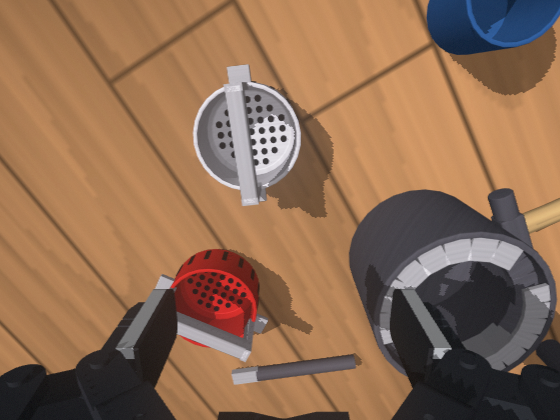

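```bash
python3 -c "
from h import *
w=load('w15')
a,b=onz(w,236.5,84,.108),onz(w,250,204,.108);print(a,b,np.linalg.norm(a-b),(a+b)/2,np.degrees(np.arctan2((a-b)[1],(a-b)[0])))
im=cv2.resize(w['pixels'][50:220,170:320,::-1],None,fx=3.5,fy=3.5,interpolation=2);cv2.imwrite('pics/c15.png',im)
goto([.494,.26,.27])"
```

```text
[0.51358562 0.30308703 0.108     ] [0.4721558 0.2168579 0.108    ] 0.09566552707992221 [0.49287071 0.25997247 0.108     ] 64.33748155523172
at [0.5014 0.214  0.2773] shift cm [ 0.6967  3.6099 -2.9595] turn deg [-30.2116   0.2426   0.3937] F [ 0.0407 -0.3702  0.3656] [-0.0491  0.0565  0.0216] g 0.9989099794274987 t 16.0 q [-0.5711  0.3502  0.1079  1.7271 -0.0332  1.0679 -0.9809]
```

View pics/c15.png

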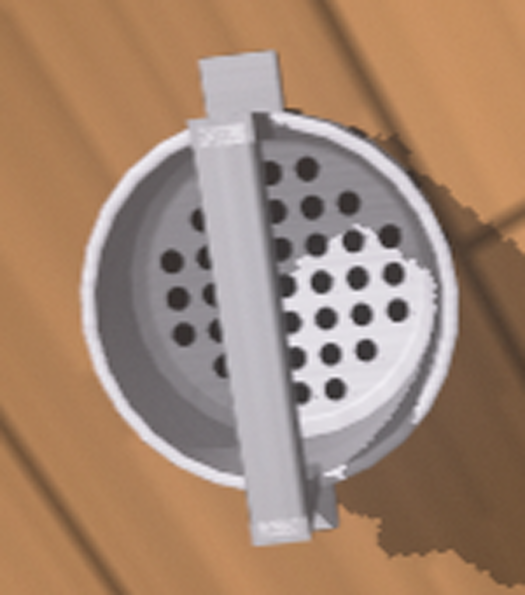

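```bash
python3 -c "
from h import *
w=load('w15')
a,b=onz(w,170+219/3.5,50+120/3.5,.108),onz(w,170+278/3.5,50+544/3.5,.108);c=(a+b)/2;print(c,np.linalg.norm(a-b),np.degrees(np.arctan2((a-b)[1],(a-b)[0])))
th=np.radians(np.degrees(np.arctan2((a-b)[1],(a-b)[0]))-90)
print(np.degrees(th))
cz=np.array([np.cos(th),np.sin(th),0]);cx=np.array([0,0,-1.]);Rd=np.c_[cx,np.cross(cz,cx),cz]
goto([c[0],c[1],.27],Rd)"
```

```text
[0.49098952 0.26021654 0.108     ] 0.09694015685538834 65.7407795243973
-24.259220475602703
at [0.5014 0.214  0.2773] shift cm [ 0.6958  3.4771 -3.2306] turn deg [-5.9525  0.3164  0.3302] F [ 0.0407 -0.3702  0.3656] [-0.0491  0.0565  0.0216] g 0.9989099794274987 t 16.0 q [-0.5711  0.3502  0.1079  1.7271 -0.0332  1.0679 -0.9809]
```

>>> apply_moves --rows "0 1.5 -1.5 0 0.3 0.3;1.5 2 -1.7 0 0 0;2.5 0 0 -3 0 0;2 0 0 -3 0 0;1 0 0 0 0 0;0 0 0 0 0 0;0 0 0 0 0 0"

```text
time_s: 16.7
tool_pos: [0.4936, 0.258, 0.2066]
orientation: [0.693, 0.148, 0.691, -0.147]
wrist_force: [-0.0, 0.6, -0.1]
gripper_width: 1.001
```

```bash
python3 -c "
from h import *
c=cam('wrist');save(c,'w16')
goto([.491,.2602,.2])
im=cv2.resize(c['pixels'][80:350,170:400,::-1],None,fx=2.2,fy=2.2,interpolation=2);cv2.imwrite('pics/c16.png',im)
"
```

```text
at [0.4936 0.258  0.2068] shift cm [ 0.6771  0.0934 -0.3295] turn deg [-24.0743   0.1879  -0.1021] F [ 0.237   1.5428 -0.6489] [ 0.0074  0.0103 -0.0406] g 1.0005544724060884 t 16.75 q [-0.6075  0.4315  0.0598  1.8038 -0.0306  0.9036 -0.9546]
```

View pics/w16.png

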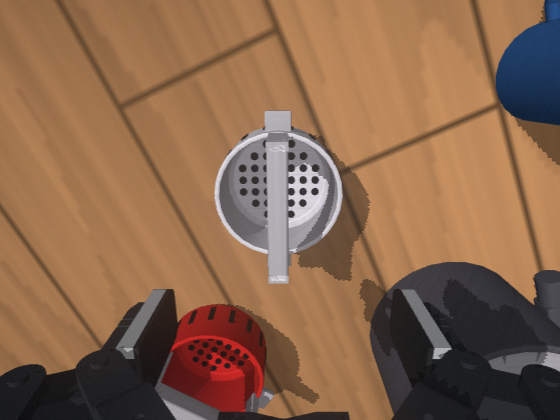

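View pics/c16.png

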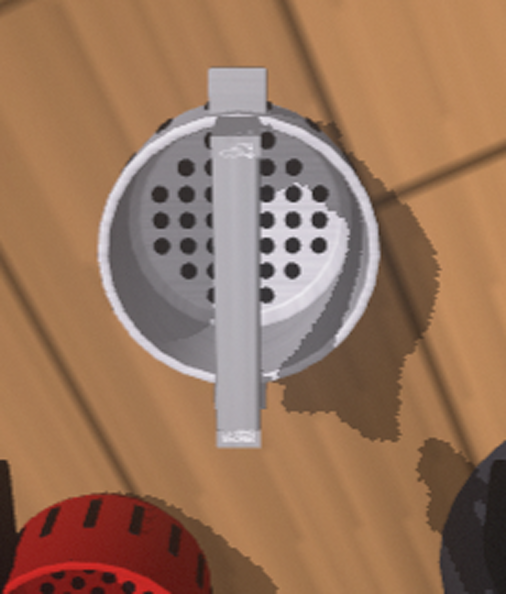

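```bash
python3 -c "
from h import *
w,v=load('w15'),load('w16')
f,n=(277,142.3),(278.9,283.2)
print(tri((w,232.6,84.3),(v,*f)),tri((w,249.4,205.4),(v,*n)))
a,b=onz(v,*f,.108),onz(v,*n,.108);c=(a+b)/2;print(c,np.linalg.norm(a-b))
th=np.arctan2((a-b)[1],(a-b)[0])-np.pi/2
print(np.degrees(th))
cz=np.array([np.cos(th),np.sin(th),0]);cx=np.array([0,0,-1.]);Rd=np.c_[cx,np.cross(cz,cx),cz]
goto([c[0],c[1],.089],Rd)"
```

```text
(array([0.51045896, 0.30475386, 0.10208801]), [np.float64(0.00017054508685494162), np.float64(0.00017054508685490177)]) (array([0.47136565, 0.21577961, 0.10665241]), [np.float64(0.0006020229276125717), np.float64(0.0006020229276126797)])
[0.49166806 0.26103027 0.108     ] 0.09704733353338625
-23.522221774714016
at [0.4936 0.258  0.2068] shift cm [11.7773  0.1697 -0.3336] turn deg [-0.5521  0.1619 -0.1372] F [ 0.237   1.5428 -0.6489] [ 0.0074  0.0103 -0.0406] g 1.0005544724060884 t 16.75 q [-0.6075  0.4315  0.0598  1.8038 -0.0306  0.9036 -0.9546]
```

>>> apply_moves --rows "1.5 0.2 -0.3 -0.5 0.2 -0.1;2.5 0 0 0 0 0;2.5 0 0 0 0 0;2 0 0 0 0 0;1 0 0 0 0 0;0 0 0 0 0 0;0 0 0 0 0 0"

```text
time_s: 17.45
tool_pos: [0.4975, 0.2627, 0.1165]
orientation: [0.695, 0.15, 0.688, -0.143]
wrist_force: [0.3, 0.3, 0.7]
gripper_width: 1.001
```

```bash
cat >> h.py <<'E'
def Ry(deg):
    th=np.radians(deg);cz=np.array([np.cos(th),np.sin(th),0]);cx=np.array([0,0,-1.]);return np.c_[cx,np.cross(cz,cx),cz]
E
python3 -c "
from h import *
goto([.4917,.2610,.089],Ry(-23.5))
c=cam('wrist');save(c,'w17')"
```

```text
at [0.4975 0.2627 0.1165] shift cm [ 2.7467 -0.4199 -0.48  ] turn deg [-0.3788  0.4394 -0.6641] F [0.2752 0.2905 0.6616] [0.0038 0.0117 0.0108] g 1.0009860380501505 t 17.45 q [-0.5998  0.5452  0.046   1.8998 -0.038   0.6835 -0.9481]
```

View pics/w17.png

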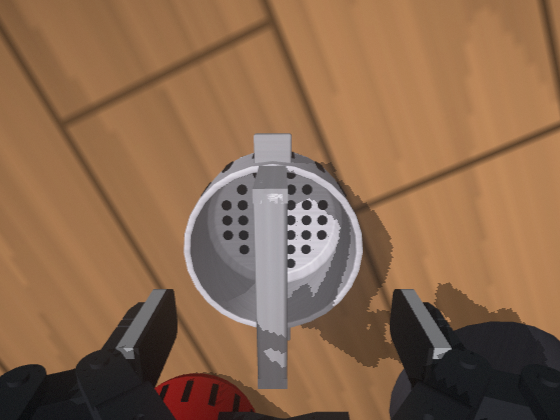

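```bash
python3 -c "
from h import *
v=load('w17')
a,b=onz(v,270,190,.108),onz(v,272,387.5,.108);c=(a+b)/2;print(a,b,c,np.linalg.norm(a-b),np.degrees(np.arctan2((a-b)[1],(a-b)[0]))-90)
"
```

```text
[0.51094115 0.30566915 0.108     ] [0.47212069 0.21795286 0.108     ] [0.49153092 0.26181101 0.108     ] 0.09592276458343245 -23.8726638329137
```

Consistent (0.4917, 0.2613, −23.6°).

>>> apply_moves --rows "0.5 -0.4 -0.5 -0.4 0.4 -0.6;0.8 0 0 0 0 0;0.8 0 0 0 0 0;0.5 0 0 0 0 0;0 0 0 0 0 0"

```text
time_s: 18.0
tool_pos: [0.4919, 0.2617, 0.0907]
orientation: [0.693, 0.145, 0.691, -0.143]
wrist_force: [0.3, 0.2, -0.3]
gripper_width: 1.003
```

```bash
python3 -c "
from h import *
goto([.4917,.2613,.089],Ry(-23.6))"
```

```text
at [0.4919 0.2617 0.0907] shift cm [ 0.1685 -0.0494 -0.0017] turn deg [ 0.1549  0.1328 -0.21  ] F [ 0.3275  0.1596 -0.2881] [-0.0181  0.0107  0.0268] g 1.0032873752774414 t 18.0 q [-0.5998  0.5796  0.0403  1.9275 -0.0377  0.6309 -0.9449]
```

>>> apply_moves --rows "0 0 0 0 0 0;0 0 0 0 0 0;0 0 0 0 0 0;0 0 0 0 0 0;0 0 0 0 0 0;0 0 0 0 0 0;0 0 0 0 0 0;0 0 0 0 0 0" --fingers 0

```text
time_s: 18.8
tool_pos: [0.4917, 0.2618, 0.0908]
orientation: [0.693, 0.145, 0.691, -0.143]
wrist_force: [-0.8, 0.5, 0.5]
gripper_width: 0.147
```

```bash
python3 -c "
from h import *
goto([.4917,.2613,.089],Ry(-23.6))"
```

```text
at [0.4917 0.2618 0.0908] shift cm [ 0.1784 -0.0504  0.0219] turn deg [ 0.1601  0.1076 -0.1993] F [-0.8191  0.4554  0.5407] [ 0.0319 -0.0366 -0.0266] g 0.14697959023638002 t 18.8 q [-0.5999  0.5794  0.0401  1.9274 -0.0379  0.6316 -0.9449]
```

>>> apply_moves --rows "-0.5 0 0 0 0 0;-1.5 0 0 0 0 0;-2.5 0 0 0 0 0;-3 0 0 0 0 0;-3 0 0 0 0 0;-3 0 0 0 0 0;-3 0 0 0 0 0;-2 0 0 0 0 0;-0.5 0 0 0 0 0;0 0 0 0 0 0"

```text
time_s: 19.8
tool_pos: [0.4886, 0.2588, 0.2867]
orientation: [0.691, 0.143, 0.694, -0.145]
wrist_force: [0.4, -0.1, -4.3]
gripper_width: 0.153
```

```bash
python3 -c "
from h import *
goto([.585,.041,.28],Ry(-79.1))
c=cam('wrist');save(c,'w18')"
```

```text
at [0.4886 0.2588 0.2867] shift cm [  0.6983 -16.1325  17.5288] turn deg [55.6103 -0.0122  0.3033] F [ 0.4396 -0.1444 -4.2667] [ 0.023   0.0192 -0.0172] g 0.15288541795574817 t 19.8 q [-0.6185  0.3556  0.0658  1.6886 -0.0252  1.1033 -0.9553]
```

View pics/w18.png

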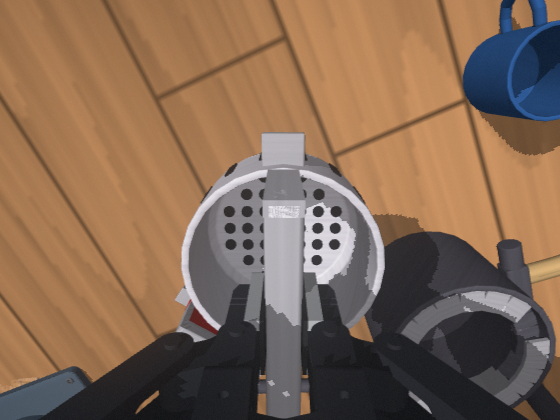

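>>> apply_moves --rows "0 0 0 5 0 0;0 0 0 8 0 0;0 0 0 8 0 0;0 0 0 8 0 0;0 0 0 8 0 0;0 0 0 8 0 0;0 0 0 7 0 0;0 0 0 4 0 0;0 0 0 0 0 0;0 0 0 0 0 0"

```text
time_s: 20.85
tool_pos: [0.4818, 0.255, 0.2697]
orientation: [0.532, 0.451, 0.537, -0.474]
wrist_force: [1.0, 0.6, -4.5]
gripper_width: 0.152
```

```bash
python3 -c "
from h import *
goto([.585,.041,.28],Ry(-79.1))"
```

```text
at [0.4818 0.255  0.2697] shift cm [-0.888   7.0824 22.6778] turn deg [-2.5788  0.8457  1.6894] F [ 0.9559  0.6005 -4.5378] [-0.0001 -0.0608  0.008 ] g 0.15167331975969303 t 20.85 q [-0.7827  0.3855  0.3027  1.7171 -0.1218  1.0909 -1.8665]
```

>>> apply_moves --rows "-0.8 1 2 -1.3 0.8 1.6;-0.4 1.2 3.5 -1.3 0 0;0 1.2 4 0 0 0;0 1.2 4 0 0 0;0 1.2 4 0 0 0;0 1 3 0 0 0;0 0.5 1.5 0 0 0;0 0 0 0 0 0;0 0 0 0 0 0"

```text
time_s: 21.75
tool_pos: [0.5974, 0.0461, 0.2754]
orientation: [0.549, 0.44, 0.553, -0.446]
wrist_force: [0.9, 0.1, -4.6]
gripper_width: 0.15
```

```bash
python3 -c "
from h import *
goto([.585,.041,.27],Ry(-79.1))
c=cam('wrist');save(c,'w19')
"
```

```text
at [0.5974 0.0461 0.2754] shift cm [ 0.552  -1.3167  0.2298] turn deg [1.4984 0.099  0.5493] F [ 0.8882  0.1297 -4.6194] [ 0.0392 -0.0029  0.0026] g 0.15043625103430103 t 21.75 q [-0.3655  0.4544  0.326   1.5925 -0.1528  1.1296 -1.3581]
```

View pics/w19.png

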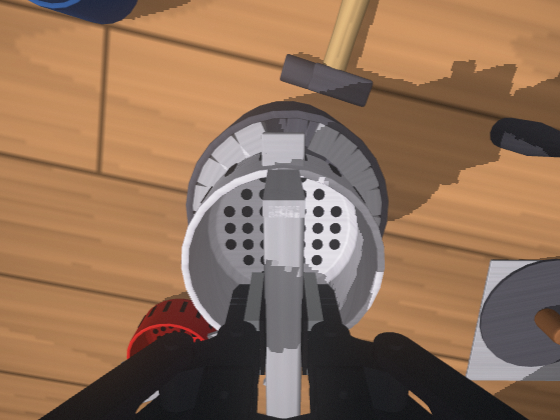

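>>> apply_moves --rows "0.5 -0.7 0.2 0.8 0.1 0.3;1 -0.6 0 0.7 0 0.2;1 0 0 0 0 0;0.7 0 0 0 0 0;0 0 0 0 0 0;0 0 0 0 0 0"

```text
time_s: 22.4
tool_pos: [0.5834, 0.0481, 0.2415]
orientation: [0.547, 0.447, 0.549, -0.447]
wrist_force: [0.6, 0.3, -4.1]
gripper_width: 0.152
```

```bash
python3 -c "
from h import *
goto([.585,.041,.23],Ry(-79.1))
c=cam('wrist');save(c,'w20')
"
```

```text
at [0.5834 0.0481 0.2415] shift cm [1.1454 0.0173 0.7308] turn deg [ 0.6744 -0.1628  0.0868] F [ 0.5728  0.2778 -4.0591] [-0.0852 -0.0297 -0.0224] g 0.1521104358526436 t 22.4 q [-0.3708  0.4576  0.3205  1.686  -0.1665  1.0264 -1.3631]
```

View pics/w20.png

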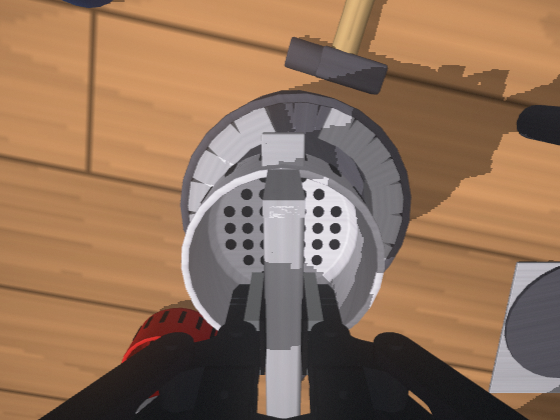

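>>> apply_moves --rows "0 0 0.5 0.7 -0.1 0;0.3 0 0.3 0 0 0;0.3 0 0 0 0 0;0 0 0 0 0 0;0 0 0 0 0 0"

```text
time_s: 22.95
tool_pos: [0.586, 0.0391, 0.2358]
orientation: [0.545, 0.451, 0.545, -0.451]
wrist_force: [-0.9, 0.8, -4.5]
gripper_width: 0.151
```

```bash
python3 -c "
from h import *
goto([.585,.041,.23],Ry(-79.1))
c=cam('wrist');save(c,'w21')
a=cv2.resize(c['pixels'][80:280,160:430,::-1],None,fx=2.8,fy=2.8,interpolation=2);cv2.imwrite('pics/c21.png',a)
"
```

```text
at [0.586  0.0391 0.2358] shift cm [ 0.5772 -0.0645 -0.2037] turn deg [-0.1132 -0.029  -0.0065] F [-0.9331  0.7967 -4.5164] [-0.022  -0.0048  0.0292] g 0.15066665168103363 t 22.95 q [-0.3579  0.4653  0.324   1.6908 -0.1698  1.013  -1.3585]
```

View pics/c21.png

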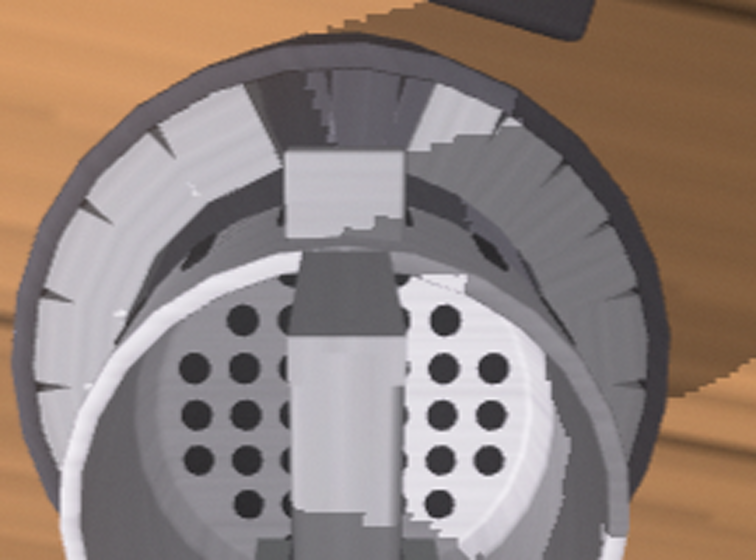

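```bash
python3 -c "
from h import *
v=load('w21')
g=lambda u,w,z=.129:onz(v,160+u/2.8,80+w/2.8,z)[:2]
a,b=g(248,88),g(436,83);i,j=g(284,158),g(410,155);print(a,b,i,j,(a+b)/2,np.linalg.norm(a-b),np.linalg.norm(i-j))
c=np.array([.585,.041])
for m in((a+b)/2,(i+j)/2): print(np.degrees(np.arctan2(*(m-c)[::-1])),np.linalg.norm(m-c))
rim=[(350,42),(150,105),(60,205),(18,320),(520,95),(610,190),(650,280)]
pts=np.array([g(*q,.13) for q in rim])
A=np.c_[2*pts,np.ones(len(pts))];x=np.linalg.lstsq(A,(pts**2).sum(1),rcond=None)[0];print('rim',x[:2],np.sqrt(x[2]+x[:2]@x[:2]))
l,r=g(284,150,.15),g(405,150,.15)
p=pose()[0];m=(l+r)/2;print('lug',m-p[:2],np.degrees(np.arctan2(*(m-p[:2])[::-1])))
zl=p[2]+.0093-.054+.006
l,r=g(284,150,zl),g(405,150,zl);m=(l+r)/2;print('lug',zl,m,m-p[:2],np.linalg.norm(m-p[:2]),np.degrees(np.arctan2(*(m-p[:2])[::-1])))
"
```

```text
[0.64914256 0.07244209] [0.65797104 0.0320604 ] [0.63565646 0.06208183] [0.64163874 0.0344229 ] [0.6535568  0.05225125] 0.04133549031119251 0.02829848635261761
9.320055559105722 0.06947391484760426
7.698869471642422 0.054135588284085046
rim [0.58715522 0.04024928] 0.07621830532906919
lug [0.05644509 0.01037369] 10.413823446585381
lug 0.19704110229809044 [0.64793818 0.05061925] [0.0619647  0.01144613] 0.06301299770157433 10.465715473487785
```

>>> apply_moves --rows "0 -0.1 -0.2 0.1 0 0;0.4 0 0 0 0 0;0.5 0 0 0 0 0;0.5 0 0 0 0 0;0 0 0 0 0 0"

```text
time_s: 23.5
tool_pos: [0.5844, 0.0416, 0.2205]
orientation: [0.544, 0.451, 0.545, -0.451]
wrist_force: [-0.2, -0.2, -3.2]
gripper_width: 0.154
```

```bash
python3 -c "
from h import *
goto([.585,.0405,.215],Ry(-79.3))"
```

```text
at [0.5844 0.0416 0.2205] shift cm [0.5526 0.0422 0.1214] turn deg [ 0.0196 -0.0477 -0.0044] F [-0.1513 -0.1516 -3.1707] [-0.0598  0.0006 -0.0077] g 0.1544645827289862 t 23.5 q [-0.3592  0.4777  0.3192  1.7155 -0.176   0.9765 -1.3581]
```

>>> apply_moves --rows "0.4 0 0.1 0 0 0;0.5 0 0 0 0 0;0.5 0 0 0 0 0;0 0 0 0 0 0"

```text
time_s: 23.9
tool_pos: [0.5845, 0.0404, 0.205]
orientation: [0.544, 0.451, 0.545, -0.451]
wrist_force: [-0.1, -0.3, -3.9]
gripper_width: 0.148
```

```bash
python3 -c "
from h import *
goto([.585,.0405,.1587],Ry(-79.3))
c=cam('wrist');save(c,'w22')
a=cv2.resize(c['pixels'][80:280,160:430,::-1],None,fx=2.8,fy=2.8,interpolation=2);cv2.imwrite('pics/c22.png',a)
"
```

```text
at [0.5845 0.0404 0.205 ] shift cm [4.626  0.0528 0.0075] turn deg [ 0.0151 -0.044   0.0236] F [-0.1197 -0.3023 -3.9419] [ 0.0019  0.0023 -0.0347] g 0.14832172900229063 t 23.9 q [-0.3531  0.4936  0.3139  1.7353 -0.1828  0.9418 -1.35  ]
```

View pics/c22.png

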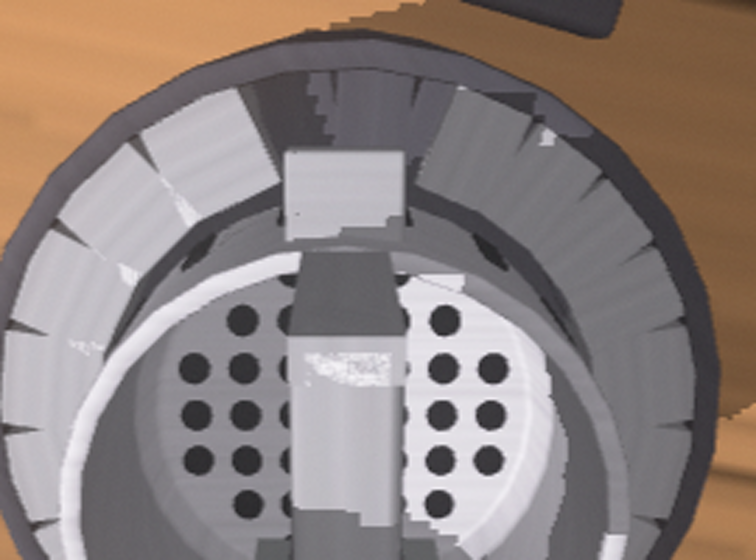

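```bash
python3 -c "
from h import *
c=load('w22')
a=cv2.resize(c['pixels'][75:285,140:440,::-1],None,fx=2.66,fy=2.66,interpolation=2);cv2.imwrite('pics/c22b.png',a)
"
```

```text
(no output)
```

View pics/c22b.png

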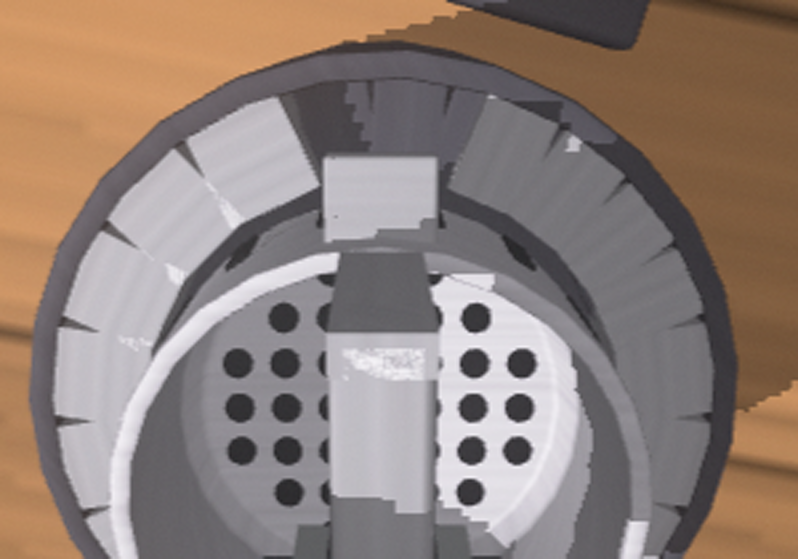

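>>> apply_moves --rows "0.4 0 0.1 0 0 0;0.6 0 0 0 0 0;0.6 0 0 0 0 0;0.6 0 0 0 0 0;0 0 0 0 0 0"

```text
time_s: 24.45
tool_pos: [0.5851, 0.0394, 0.1816]
orientation: [0.544, 0.451, 0.545, -0.451]
wrist_force: [-0.3, 0.1, -4.1]
gripper_width: 0.152
```

```bash
python3 -c "
from h import *
goto([.585,.0398,.1587],Ry(-79.3))
c=cam('wrist');save(c,'w23')
a=cv2.resize(c['pixels'][75:285,140:440,::-1],None,fx=2.66,fy=2.66,interpolation=2);cv2.imwrite('pics/c23.png',a)
"
```

```text
at [0.5851 0.0394 0.1816] shift cm [ 2.2853  0.0004 -0.0388] turn deg [ 0.0135 -0.0411 -0.0322] F [-0.2934  0.1439 -4.1105] [-0.024   0.0479 -0.0311] g 0.1523910736447976 t 24.45 q [-0.3443  0.5187  0.3048  1.7636 -0.1939  0.8882 -1.3382]
```

View pics/c23.png

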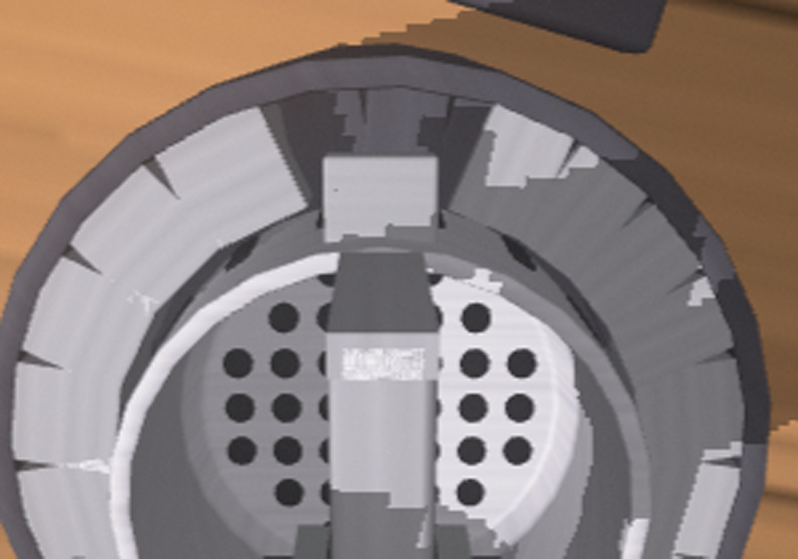

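>>> apply_moves --rows "0.4 0 0 0 0 0;0.5 0 0 0 0 0;0.5 0 0 0 0 0;0.3 0 0 0 0 0;0 0 0 0 0 0"

```text
time_s: 25.0
tool_pos: [0.5856, 0.0394, 0.1637]
orientation: [0.545, 0.452, 0.544, -0.451]
wrist_force: [0.0, -0.1, -3.9]
gripper_width: 0.15
```

```bash
python3 -c "
from h import *
goto([.585,.0398,.1587],Ry(-79.3))"
```

```text
at [0.5856 0.0394 0.1637] shift cm [ 0.5034 -0.0488 -0.0444] turn deg [ 0.0143 -0.0352 -0.0958] F [ 0.02   -0.078  -3.9178] [0.0089 0.0203 0.0129] g 0.1499041819150742 t 25.0 q [-0.3385  0.5389  0.297   1.7836 -0.2028  0.8473 -1.3304]
```

>>> apply_moves --rows "0.3 -0.05 -0.05 0 0 0;0 0 0 0 0 0"

```text
time_s: 25.2
tool_pos: [0.585, 0.0399, 0.1605]
orientation: [0.545, 0.452, 0.544, -0.451]
wrist_force: [0.1, 0.7, -4.6]
gripper_width: 0.153
```

>>> apply_moves --rows "0 0 0 3 0 0;0 0 0 3 0 0;0 0 0 0 0 0"

```text
time_s: 25.5
tool_pos: [0.5851, 0.0399, 0.1608]
orientation: [0.52, 0.481, 0.519, -0.479]
wrist_force: [-0.6, 0.0, -5.0]
gripper_width: 0.151
```

```bash
python3 -c "
from h import *
goto([.585,.0398,.1605],Ry(-85.3))"
```

```text
at [0.5851 0.0399 0.1608] shift cm [ 0.0256 -0.0149  0.0075] turn deg [-0.1715 -0.0524 -0.1228] F [-0.5677  0.03   -4.9845] [ 0.0121 -0.0077 -0.0286] g 0.15140203741683378 t 25.5 q [-0.3583  0.5455  0.3272  1.7891 -0.2268  0.8416 -1.4154]
```

>>> apply_moves --rows "0 0 0 3 0 0;0 0 0 4 0 0;0 0 0 4 0 0;0 0 0 3 0 0;0 0 0 0 0 0"

```text
time_s: 26.0
tool_pos: [0.5855, 0.04, 0.1614]
orientation: [0.457, 0.541, 0.456, -0.539]
wrist_force: [-0.8, -0.1, -4.6]
gripper_width: 0.149
```

```bash
python3 -c "
from h import *
goto([.585,.0398,.1605],Ry(-99.3))"
```

```text
at [0.5855 0.04   0.1614] shift cm [ 0.0896 -0.0456  0.0312] turn deg [-0.2196 -0.1041 -0.1713] F [-0.7606 -0.1184 -4.6243] [0.0038 0.0088 0.0204] g 0.14909311981902168 t 26.0 q [-0.403   0.5549  0.3992  1.7902 -0.2779  0.8486 -1.6099]
```

>>> apply_moves --rows "0.1 -0.05 0.03 3 -0.1 -0.1;0 0 0 4 0 0;0 0 0 4 0 0;0 0 0 3 0 0;0 0 0 0 0 0"

```text
time_s: 26.5
tool_pos: [0.5852, 0.04, 0.1608]
orientation: [0.39, 0.591, 0.389, -0.59]
wrist_force: [0.4, 0.0, -3.8]
gripper_width: 0.153
```

```bash
python3 -c "
from h import *
goto([.585,.0398,.1605],Ry(-113.3))"
```

```text
at [0.5852 0.04   0.1608] shift cm [ 0.0304 -0.0078  0.0278] turn deg [ 0.0907 -0.0514 -0.0968] F [ 0.4472  0.0305 -3.8098] [-0.0614  0.0097  0.0256] g 0.15261236357787147 t 26.5 q [-0.4461  0.5681  0.4697  1.7919 -0.3279  0.8575 -1.7992]
```

>>> apply_moves --rows "0 0 0 3 0 0;0.05 0 0 4 0 0;0 0 0 4 0 0;0 0 0 4 0 0;0 0 0 3 0 0;0 0 0 0 0 0"

```text
time_s: 27.1
tool_pos: [0.5853, 0.0403, 0.1607]
orientation: [0.295, 0.643, 0.295, -0.642]
wrist_force: [-0.2, 0.0, -3.7]
gripper_width: 0.151
```

```bash
python3 -c "
from h import *
goto([.585,.0398,.1605],Ry(-134))
c=cam('wrist');save(c,'w24')
a=cv2.resize(c['pixels'][75:285,140:440,::-1],None,fx=2.66,fy=2.66,interpolation=2);cv2.imwrite('pics/c24.png',a)
"
```

```text
at [0.5853 0.0403 0.1607] shift cm [0.0167 0.0048 0.0562] turn deg [ 3.3764 -0.1222 -0.0695] F [-0.1848  0.038  -3.6826] [-0.0093 -0.0019  0.043 ] g 0.15053582094591705 t 27.1 q [-0.4982  0.5867  0.5585  1.7938 -0.3944  0.8716 -2.0372]
```

View pics/c24.png

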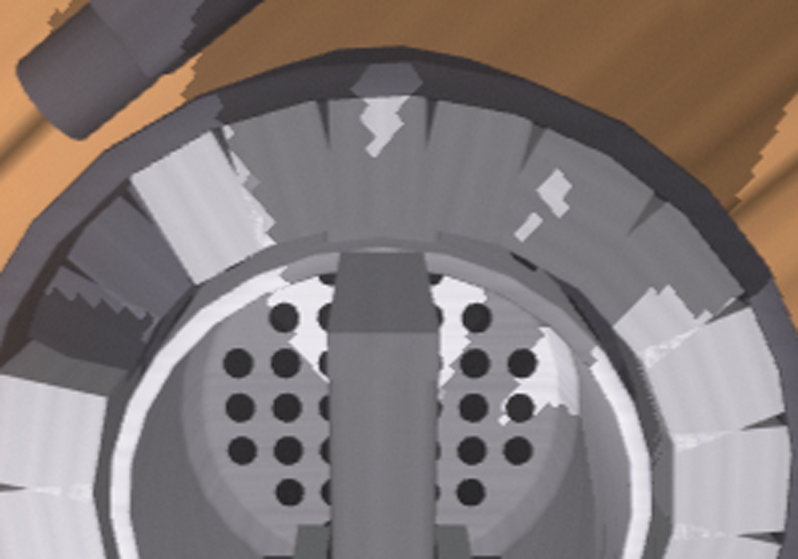

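>>> apply_moves --rows "0 0 0.05 2 -0.1 0;0 0 0 1.6 0 0;0 0 0 0 0 0"

```text
time_s: 27.45
tool_pos: [0.585, 0.0398, 0.1608]
orientation: [0.276, 0.652, 0.275, -0.651]
wrist_force: [0.4, -0.0, -3.8]
gripper_width: 0.155
```

```bash
python3 -c "
from h import *
goto([.585,.0398,.152],Ry(-134.3))"
```

```text
at [0.585  0.0398 0.1608] shift cm [ 0.8803 -0.0026 -0.0021] turn deg [ 0.1709 -0.0363 -0.0622] F [ 0.446  -0.0085 -3.8431] [0.0069 0.0253 0.0187] g 0.1546357312832913 t 27.45 q [-0.5087  0.5909  0.5773  1.7939 -0.4064  0.8763 -2.0856]
```

>>> apply_moves --rows "0.15 0 0 0.1 0 0;0.2 0 0 0 0 0"

```text
time_s: 27.65
tool_pos: [0.5851, 0.0398, 0.1573]
orientation: [0.276, 0.652, 0.275, -0.651]
wrist_force: [-0.3, -0.7, -4.5]
gripper_width: 0.155
```

>>> apply_moves --rows "0.2 0 0 0 0 0;0.15 0 0 0 0 0"

```text
time_s: 27.85
tool_pos: [0.5851, 0.0397, 0.1534]
orientation: [0.276, 0.652, 0.275, -0.651]
wrist_force: [-0.0, -0.5, -4.4]
gripper_width: 0.15
```

```bash
python3 -c "
from h import *
goto([.585,.0398,.152],Ry(-134.3))"
```

```text
at [0.5851 0.0397 0.1534] shift cm [ 0.136  -0.01    0.0011] turn deg [ 0.1571 -0.0454 -0.0746] F [-0.0388 -0.5069 -4.3501] [-0.0056 -0.0786  0.0204] g 0.14983578595020083 t 27.85 q [-0.5044  0.5992  0.571   1.8019 -0.4133  0.8603 -2.0798]
```

>>> apply_moves --rows "0.1 0 0 0 0 0"

```text
time_s: 27.95
tool_pos: [0.585, 0.0398, 0.1521]
orientation: [0.276, 0.652, 0.275, -0.651]
wrist_force: [-0.4, 0.4, -4.8]
gripper_width: 0.152
```

>>> apply_moves --rows "0 0 0 0 0 0;0 0 0 0 0 0;0 0 0 0 0 0;0 0 0 0 0 0;0 0 0 0 0 0;0 0 0 0 0 0;0 0 0 0 0 0" --fingers 1

```text
time_s: 28.65
tool_pos: [0.5866, 0.0395, 0.1537]
orientation: [0.276, 0.653, 0.275, -0.65]
wrist_force: [0.2, 0.3, 0.3]
gripper_width: 1.002
```

```bash
python3 -c "
from h import *
goto([.585,.0398,.152],Ry(-134.3))"
```

```text
at [0.5866 0.0395 0.1537] shift cm [ 0.1727 -0.1369  0.085 ] turn deg [ 0.159  -0.2027 -0.2097] F [0.2491 0.3127 0.2886] [-0.0039  0.0172 -0.055 ] g 1.0015795279325235 t 28.65 q [-0.5034  0.5989  0.5707  1.801  -0.4142  0.8578 -2.0787]
```

>>> apply_moves --rows "-0.5 0 0 0 0 0;-1 0 0 0 0 0;-2 0 0 0 0 0;-3 0 0 0 0 0;-3 0 0 0 0 0;-2 0 0 0 0 0;-0.5 0 0 0 0 0;0 0 0 0 0 0;0 0 0 0 0 0"

```text
time_s: 29.55
tool_pos: [0.5854, 0.0387, 0.2818]
orientation: [0.276, 0.653, 0.274, -0.65]
wrist_force: [-0.8, 0.9, 0.1]
gripper_width: 0.996
```

```bash
python3 -c "
from h import *
goto([.585,.0398,.152],Ry(-134.3))
for n in('wrist','side','scene'):
  c=cam(n);save(c,n+'25')
a=cv2.resize(load('side25')['pixels'][130:350,180:380,::-1],None,fx=2.2,fy=2.2,interpolation=2)
b=cv2.resize(load('scene25')['pixels'][150:350,160:330,::-1],None,fx=2,fy=2,interpolation=2)
b=cv2.copyMakeBorder(b,0,a.shape[0]-b.shape[0],0,0,0)
cv2.imwrite('pics/c25.png',np.hstack([a,b]))"
```

```text
at [0.5854 0.0387 0.2818] shift cm [12.9843 -0.1584 -0.0031] turn deg [ 0.0928 -0.2104 -0.2546] F [-0.8207  0.8568  0.0834] [ 0.0086  0.0413 -0.0088] g 0.9955242611597955 t 29.55 q [-0.5624  0.4726  0.6551  1.6352 -0.3107  1.1344 -2.1715]
```

View pics/wrist25.png

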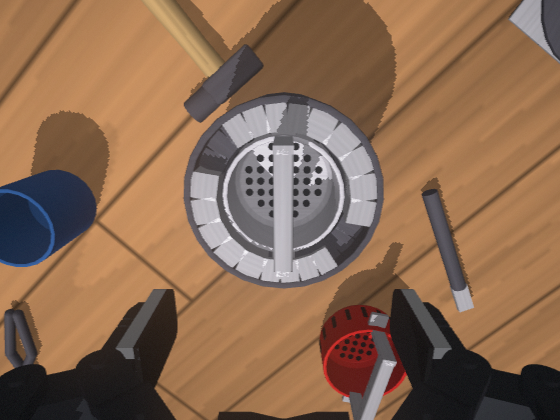

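View pics/c25.png

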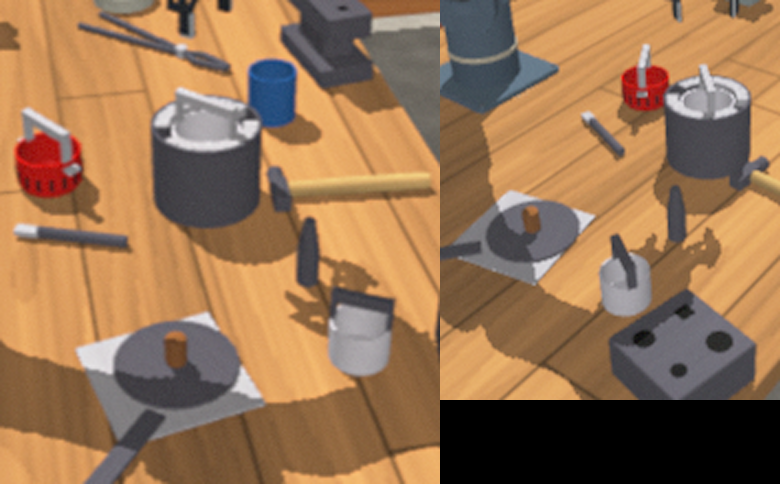

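```bash
python3 -c "
from h import *
v=load('wrist25')
a=cv2.resize(v['pixels'][85:295,180:390,::-1],None,fx=2.8,fy=2.8,interpolation=2);cv2.imwrite('pics/c26.png',a)
f,n=(284,146.5),(283,274.5)
for z in(.169,.176):
  a,b=onz(v,*f,z),onz(v,*n,z);print(z,(a+b)/2,np.linalg.norm(a-b),np.degrees(np.arctan2((a-b)[1],(a-b)[0])))"
```

```text
0.169 [0.58533117 0.0383108  0.169     ] 0.09293926853246962 -44.539588364000686
0.176 [0.58700959 0.03665768 0.176     ] 0.09029969185880753 -44.539588364000664
```

View pics/c26.png

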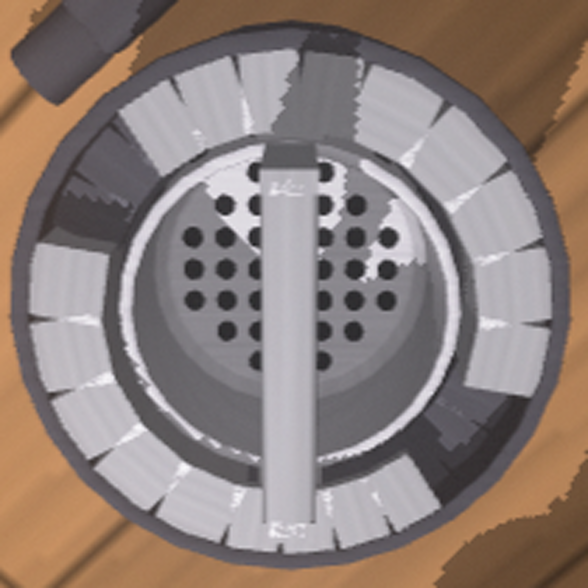

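```bash
python3 -c "
from h import *
print(manip.job_done())"
```

```text
the job is handed in; nothing more can be done
None
```

The lid is on the drip plate, knob up, and the basket hangs locked in the tank. I handed the job in at about 30 s of the 64 s allowed; no verdict is reported.

**Lid:** It lies flat on the plate. I set it about 17 mm off the plate's centre, because the file's tip overhangs one corner. The wrist view showed it clear of the file, at most about a millimetre past the plate edge.

**Basket:** I lowered it through the gaps with no contact force, turned it 55° clockwise under the lip and lowered it a further 8 mm. That took the lugs about 7 mm below shelf level, so they were in the notches before I let go. Afterwards the handle bar measured −44.5°, against −44.1° for the notches.

**Last checks:**
- The wrist view showed the basket level and centred in the collar.
- The open gripper was about 12 cm above the basket, touching nothing.
- The pot, hammer, mug, chisel, drift, file and red basket looked unmoved in the final pictures. I did not measure them or check the tongs.

**Disagreements:**
- **Lid contact force:** When I checked that the lid was down, one 5 mm push briefly read 99 N at the wrist. The limit is 120 N, so the placing was less gentle there than intended.
- **Bar length:** In the last picture the bar measured 93 mm at its locked height, against the stated 98 mm. From closer I had measured 96–97 mm. I took this as pixel error.
- **Locked height:** This rests on the arm's height reading at release, not on a second camera view.
- **Scene and side cameras:** They differed by up to about 14 mm on the plate corners, so I relied on the wrist camera for the final positions.

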